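# Put the delivered solder reels into the roll-top store and set its stock wheel

### The arm

A 7-joint arm with a two-finger parallel gripper is mounted at the origin on a cart in front of the work surface, level with it; the furniture and walls round the work are solid. World frame = base frame: x ahead of the robot, y to its left, z up, the work surface at z = 0. Lengths are in m, angles in rad, forces in N, time in s.
With the tool pointing down it reaches from about 0.35 to 0.9 m from the base axis. Payload 8.1 kg.
Tool frame: the origin (TCP) lies between the finger pads; the fingertips stand 22 mm ahead of it and the grasp point (between the pads) lies 3 mm ahead of it; z points along the fingers, y is the line along which they close (so a half turn about z gives the same grasp; the last joint's range is limited). The gripper opens to 85 mm and grips with 20 to 120 N. Pads are 22 mm wide; open, the fingers measure 114 mm over their backs; the gripper's body (76 mm by 85 mm) begins 54 mm behind the grasp point. The pads swing forward as they close: fully open they stand 13 mm farther back than shut.
Start: joints at [-1.409, 0.434, 0.025, 1.573, -0.012, 1.134, -0.075], TCP at [0.164, 0.603, 0.253] pointing down, gripper open.
Joint ranges: [-2.62, 2.62], [-0.44, 2.09], [-1.27, 1.32], [0.08, 2.57], [-1.32, 4.46], [0.12, 2], [-2.74, 2.74]. Speed limits (rad/s): [2.22, 2.22, 3.01, 3.01, 3.14, 3.14, 3.14].

### API

Orientations are given as a rotation vector (axis times angle).
In Python, from rig import sensors, cams, manip gives the robot as it stands. The module is installed in compiled form; this text tells all that it offers.
- The arm moves only by the shell command python3 -m crank 'ROWS' [FORCE]. ROWS is JSON, a list of rows, each an object of numbers: "gripper": the gripper's target within -1 to 1 (shut at 1, half-way at 0, fully open at -1); "tx", "ty", "tz": the shift along the tool's x, y, z in cm; "turn": the turn about the tool's z in rad. In form: [{"gripper": .., "tx": .., "ty": .., "tz": .., "turn": ..}, ...]. A call has 1 to 8 rows; each row is the pose to reach, as a shift and turn from the pose commanded when the call began, along the tool's axes at that moment; what a row does not reach only later rows make up. A row lasts 1/8 s, in which the tool goes at most 62.5 mm and 10.7 degrees, less where a joint would pass 70% of its speed; a pose out of reach is approached as far as the arm can. A call with a gripper value outside its range is refused whole. The fingers move at their own pace and stop on an object; FORCE is the grip in N (left out, the last holds). Time passes only in rows, so rows that repeat a pose let the fingers close. It gives the time, the measured TCP pose, the force, the opening and the grip force at its end, in the units of the state.
- sensors.read_state(): the state, without advancing time (a new reading comes with each control period).
- cams.camera(name): name is "scene" or "top" or "wrist"; returns the picture (480x640x3 uint8, blue, green, red); there is no depth.
- cams.camera_params(name): a dict with "mtx" (3x3 intrinsics, pixels), "world_to_cam" (4x4, takes a point from world to camera coordinates); the wrist camera has in their place "tool_from_camera" (4x4, takes a point from camera to tool coordinates, whose origin is the TCP and whose axes are the flange's). Camera axes: x right, y down, z forward; pixel columns grow to the right and rows downward; lengths in m; the calibration is good to about 2 mm. A picture is of the moment at which its call begins: read the wrist's pose just before it. camera_params takes no time and is no camera call.
- manip.finish_job(): hands the job in; it is judged then, once.
The state is a dict: "time_s": time; "joints": joint angles; "joint_velocities": joint speeds; "joint_efforts": joint torques, N m; "tcp_pos": TCP position; "tcp_rot": TCP orientation; "wrist_force": force on the tool from outside, world axes, zero at the start; "torque": the same for the moment, N m; "finger_gap": opening from 0.0 (shut) to 1.0 (fully open); "grasp_force": force on a finger pad.
Only numpy, scipy, OpenCV 4.12 (cv2) and the standard library are available. Lean on these libraries where they do the work, as an engineer would, in place of code of your own. Each camera call takes 0.05 s, during which the arm holds its last target. There are 200 camera calls.

### The job

New solder reels have been delivered: fold both flaps of the carton back past upright, roll the store's tambour door all the way open, and lay every reel from the carton flat on the floor of the store. Then roll the door fully shut to keep the dust out, and turn the knurled thumbwheel on the side of the store until its window shows the number of reels now in the store. Leave the mug, the tape and the phone where they are.

Things in the scene. Friction and masses are not known exactly. Their poses are not given: they have to be found in the camera images.
- reel0_mid (a point): Centre (half-way up) of a new reel of solder wire lying flat: two black flanges 48 mm across with white wound wire between them, 30 mm high; z along its upright axis. It starts in a cell of the carton, centre 18 mm above the worktop, the upper 14 mm clear of the cradle: grip it there across the flange. On the store's floor its centre is 23 mm up. None from the start: not delivered.
- reel1_mid (a point): Centre (half-way up) of a new reel of solder wire lying flat: two black flanges 48 mm across with white wound wire between them, 30 mm high; z along its upright axis. It starts in a cell of the carton, centre 18 mm above the worktop, the upper 14 mm clear of the cradle: grip it there across the flange. On the store's floor its centre is 23 mm up. None from the start: not delivered.
- reel2_mid (a point): Centre (half-way up) of a new reel of solder wire lying flat: two black flanges 48 mm across with white wound wire between them, 30 mm high; z along its upright axis. It starts in a cell of the carton, centre 18 mm above the worktop, the upper 14 mm clear of the cradle: grip it there across the flange. On the store's floor its centre is 23 mm up. None from the start: not delivered.
- reel3_mid (a point): Centre (half-way up) of a new reel of solder wire lying flat: two black flanges 48 mm across with white wound wire between them, 30 mm high; z along its upright axis. It starts in a cell of the carton, centre 18 mm above the worktop, the upper 14 mm clear of the cradle: grip it there across the flange. On the store's floor its centre is 23 mm up. None from the start: not delivered.
- store: Fixed roll-top store of pale wood, 308 wide (y), 286 deep (x), 173 high (mm), half-round from the side; opens towards the robot. Origin: on the worktop, under the roll axis, half-way across; x to its back, y to its left (turned up to 0.1 rad). Side cheeks: 12 mm thick, inner faces at y = -0.142 and 0.142, round outline of radius 148 mm about the roll axis.
- store_floor (a point): Middle of the store's floor, 8 mm above the worktop, at x = -0.046 of the store. The floor is free from x = -0.128 (front wall, 58 mm high, x = -0.138 to -0.128) to x = 0.036 (inner back wall). With the door fully open (its rail at x = 0.006, 158 mm up, and behind) reels go in from straight above; four fit in one row at x = -0.075, y = -0.084, -0.028, 0.028, 0.084.
- roll_axis (a point): The level axis, along the store's y, about which the tambour's half-round track runs: at x = 0, y = 0 of the store, 25 mm above the worktop. The point's axes are the store's.
- pull_bar (a point): Middle of the round steel pull bar on the tambour's bottom rail: 10 mm thick, 100 mm long along the store's y, 37 mm off the slats on posts 46 mm either side. It runs on a circle of radius 172 mm about the roll axis, from 19.5 degrees above level in front (shut) to just past the top (open). Pinch it from above, fingers before and behind (25 mm free behind it); it can turn between the fingers.
- door (a joint): Turn of the tambour door (brown wooden slats) along its curved track, rad: 0 shut down on the front wall, 1.36 fully open, rolled back under the hood; the bar then stands 23 mm behind the roll axis, 196 mm above the worktop. Starts slightly ajar (0 to 0.15), needs 2 to 5 N at the bar, stays where it is left.
- wheel_axle (a point): Centre of the knurled thumbwheel of the stock counter, a grey box (92 x 100 mm, 60 mm high) on the store's right cheek: an upright black disc 60 mm across, 14 thick, axle along the store's y, 54 mm up, at x = -0.092, y = -0.230 of the store; its top 24 mm stand out. Roll it by its edge: shut fingertips pressed lightly (3 to 10 N) on its top and drawn along, 19 mm a digit. Site axes: the store's.
- window (a point): The counter's window, 62 mm left of the wheel, 80 mm above the worktop (frame 79 mm high): it shows the digit on top of the number drum that shares the wheel's axle; read from the robot's side.
- wheel (a joint): Turn of the thumbwheel, rad, 0 to 5.655; 0.628 (36 degrees) a digit: digit d stands centred in the window at 0.628 x d. Rolling the wheel's top away from the robot raises the digit. Light friction (0.025 N m), no clicks, stays where it is left. Starts between 0 and 0.9.
- carton: Fixed brown card carton, 130 (x) by 210 (y) mm outside, walls 3 mm, 62 mm high, two flaps on top. Origin: centre of its underside; turned up to 0.15 rad. Inside, a card cradle (top 19 mm up) holds up to four reels flat in cells at x = -0.028 or 0.028, y = -0.046 or 0.046. Above the cradle the inside is free, 124 x 204 mm: room for fingers at each reel's y sides, not between reels along x.
- flap_left (a joint): Turn of the carton's left flap, rad: 0 lying closed, 1.57 upright, 2.5 folded right back outward. Card panel 84 mm long, 127 wide, 3 thick, hinged on top of the left wall (y = 0.105, z = 0.062 of the carton, hinge along x). Starts part raised (0.4 to 1.0), stays where left. Shut fingers fit between the flaps and can lead a flap's edge round its arc; a level push jams while it is low.
- flap_right (a joint): The same for the right flap, hinged at y = -0.105, z = 0.062 of the carton: 0 lying closed, 1.57 upright, 2.5 folded right back outward, to the right. Starts part raised (0.4 to 1.0).
- flap_left_edge (a point): Middle of the free edge of the left flap.
- flap_right_edge (a point): Middle of the free edge of the right flap.
- mug: Blue and white mug, 78 mm across, 92 mm high, on the right beside the carton; not part of the job. Origin: its underside.
- tape_roll: Roll of masking tape lying flat, 96 mm across, 25 mm high, right of the carton; not part of the job. Origin: its underside.
- phone: Phone with a cracked screen lying on the blue mat left of the store, 148 x 73 x 9 mm; not part of the job. Origin: its underside.

How it is judged:
By the outcome, as a careful person would: the job done as asked, in the order asked, and still so for the second after the job is handed in, with the robot touching nothing.
Of reel0, reel1, reel2, reel3 only 2 to 4 are there at a start; the rules pass over those that are not, and their reading is None.
At some moment in a run one of reel0, reel1, reel2, reel3 may be knocked a few centimetres aside while the robot is not near it.
It also fails if it takes over 210 s, if anything falls off the work surface, if the arm or the gripper's body presses on something with over 40 N, if the wrist force passes 120 N, or if a joint passes its speed limit or range.

## Working session

There is one attempt and no reset: what is moved stays moved. The work goes in short steps, Python scripts to look and compute and a shell command to move; the robot and the scene stay as the last step left them, time stands still between calls to the robot, and variables do not carry over. Pictures are saved under pics/ and viewed, at most 14 in all, crops included, and the job is handed in when it is done.

```bash
mkdir -p pics
python3 - <<'E'
from rig import sensors,cams
import cv2,numpy as np
s=sensors.read_state();print({k:np.round(v,3) for k,v in s.items()})
for n in ("scene","top"):
    p=cams.camera_params(n);print(n,np.round(p['mtx'],1).tolist(),np.round(p['world_to_cam'],4).tolist())
    im=cams.camera(n);cv2.imwrite(f'pics/{n}0.png',im)
print(np.round(cams.camera_params('wrist')['mtx'],1).tolist(),np.round(cams.camera_params('wrist')['tool_from_camera'],4).tolist())
E
```

```text
{'time_s': np.float64(0.0), 'joints': array([-1.409,  0.435,  0.025,  1.574, -0.012,  1.134, -0.075]), 'joint_velocities': array([ 0.001,  0.   , -0.001,  0.001, -0.   ,  0.   , -0.002]), 'joint_efforts': array([ 0.0000e+00, -6.7046e+01,  1.0260e+00, -3.1622e+01,  1.5000e-02,
        1.2000e-02,  0.0000e+00]), 'tcp_pos': array([0.163, 0.603, 0.253]), 'tcp_rot': array([-4.150e-01, -3.114e+00,  3.000e-03]), 'wrist_force': array([-0.009, -0.409,  0.08 ]), 'torque': array([-0.074, -0.01 ,  0.021]), 'grasp_force': np.float64(0.0), 'finger_gap': np.float64(0.999)}
scene [[522.0, 0.0, 310.8], [0.0, 522.0, 247.0], [0.0, 0.0, 1.0]] [[0.4755, -0.8796, -0.0143, -0.1429], [-0.7171, -0.3782, -0.5854, 0.4201], [0.5095, 0.2886, -0.8106, 1.5495], [0.0, 0.0, 0.0, 1.0]]
top [[537.7, 0.0, 314.8], [0.0, 537.7, 239.4], [0.0, 0.0, 1.0]] [[-0.0291, -0.9993, -0.0229, 0.1262], [-0.9973, 0.0306, -0.0672, 0.4729], [0.0679, 0.0209, -0.9975, 1.6505], [0.0, 0.0, 0.0, 1.0]]
[[344.7, 0.0, 321.6], [0.0, 344.7, 232.1], [0.0, 0.0, 1.0]] [[-0.0003, -0.9464, -0.3231, 0.0828], [1.0, -0.0004, 0.0001, 0.0001], [-0.0002, -0.3231, 0.9464, -0.1217], [0.0, 0.0, 0.0, 1.0]]
```

View pics/scene0.png

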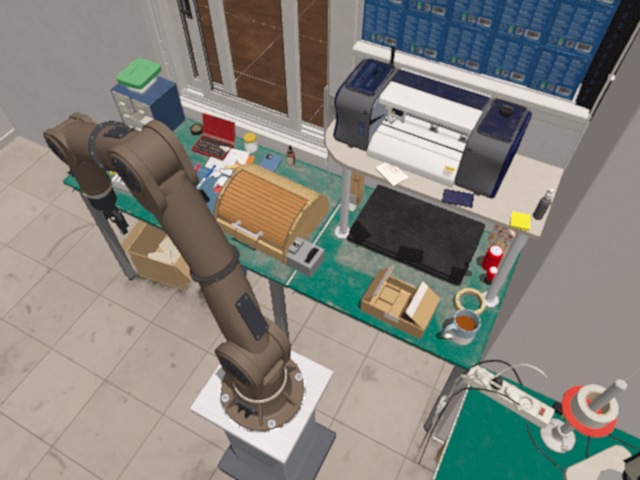

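View pics/top0.png

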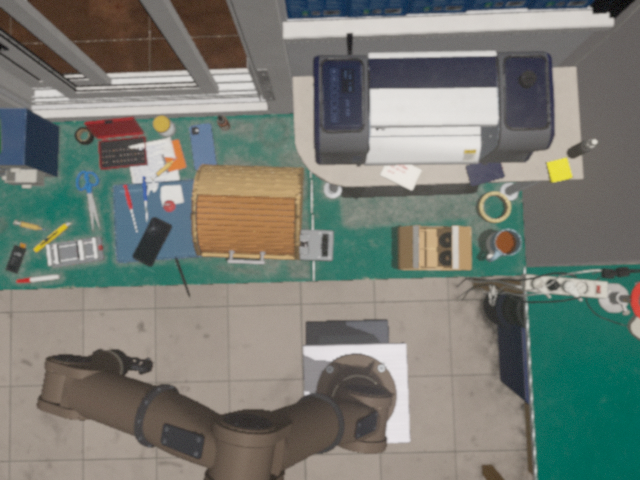

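The store is at top pixels (193-302, 165-262), the counter at (302-333, 230-260), and the carton at (396-472, 226-270). Two reels are visible near (447,239) and (447,257). I'll enlarge the crops.

```bash
cat > h.py <<'E'
from rig import sensors,cams
import cv2,numpy as np
from scipy.spatial.transform import Rotation as R
def P(name,s=None):
    p=cams.camera_params(name)
    if name!='wrist': return p['mtx'],np.array(p['world_to_cam'])
    T=np.eye(4);T[:3,:3]=R.from_rotvec(s['tcp_rot']).as_matrix();T[:3,3]=s['tcp_pos']
    return p['mtx'],np.linalg.inv(T@p['tool_from_camera'])
def ray(PW,uv):
    K,W=PW;d=W[:3,:3].T@np.linalg.solve(K,[uv[0],uv[1],1.]);return -W[:3,:3].T@W[:3,3],d
def atz(PW,uv,z):
    o,d=ray(PW,uv);return o+d*(z-o[2])/d[2]
def proj(PW,p):
    K,W=PW;q=K@(W[:3,:3]@np.array(p)+W[:3,3]);return q[:2]/q[2]
def tri(obs):
    A=0;b=0
    for PW,uv in obs:
        o,d=ray(PW,uv);d=d/np.linalg.norm(d);M=np.eye(3)-np.outer(d,d);A=A+M;b=b+M@o
    return np.linalg.solve(A,b)
E
python3 - <<'E'
from h import *
im=cv2.imread('pics/top0.png');sc=cv2.imread('pics/scene0.png')
r=lambda a:cv2.resize(a,(400,300),interpolation=cv2.INTER_CUBIC)
a=np.vstack([np.hstack([r(im[160:280,180:340]),r(im[215:278,390:474])]),np.hstack([r(sc[160:280,200:360]),r(sc[260:335,350:450])])])
cv2.imwrite('pics/c0.png',a)
T=P('top')
for n,uv,z in [('storeFLcorner',(193,258),.03),('storeBL',(195,168),.1),('storeBR',(301,170),.1),('cartonFL',(398,270),.062),('FR',(471,270),.062),('BL',(398,227),.062),('BR',(471,227),.062),('mug',(504,243),.09),('tape',(495,206),.02),('phone',(153,242),0)]:print(n,np.round(atz(T,uv,z),3))
E
```

```text
storeFLcorner [0.43  0.489 0.03 ]
storeBL [0.696 0.462 0.1  ]
storeBR [0.679 0.145 0.1  ]
cartonFL [ 0.374 -0.136  0.062]
FR [ 0.368 -0.353  0.062]
BL [ 0.503 -0.141  0.062]
BR [ 0.496 -0.359  0.062]
mug [ 0.444 -0.446  0.09 ]
tape [ 0.563 -0.447  0.02 ]
phone [0.485 0.623 0.   ]
```

View pics/c0.png

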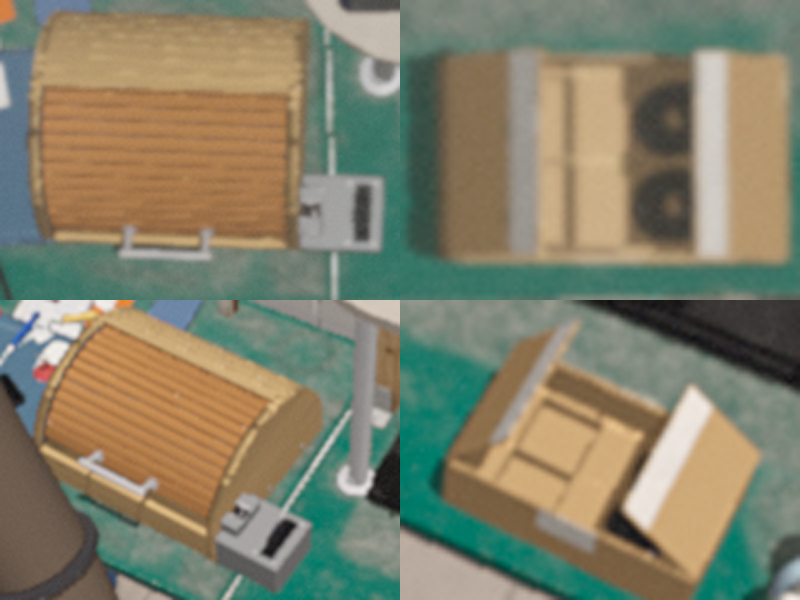

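The crops show two reels in the right-hand cells, at top pixels (447,240) and (447,258). The left cells look empty. The flap edges are at columns 419 and 452. The bar runs from (229,262) to (263,262), and the wheel is at (325,245). Next I'll triangulate these.

```bash
cat >> h.py <<'E'
def go(p,yaw=None):
    """rows numbers: world target TCP p and yaw of tool y minus 90deg"""
    s=sensors.read_state();M=R.from_rotvec(s['tcp_rot']).as_matrix()
    d=M.T@(np.array(p)-s['tcp_pos'])*100
    y=np.arctan2(-M[0,1],M[1,1]);t=0 if yaw is None else -(yaw-y)
    print('tcp',np.round(s['tcp_pos'],4),'yaw',round(y,3),'-> tx %.2f ty %.2f tz %.2f turn %.3f'%(*d,t))
E
python3 - <<'E'
from h import *
T=P('top');S=P('scene')
for n,a,b in [('Rf',(452,269.2),(407,316)),('Rb',(452,225.5),(422.5,281)),('Lb',(419.4,225.5),(394.5,265.5)),('Lf',(419.4,268.6),(372.5,298.8)),('barL',(228.8,261.6),(232.8,223.2)),('barR',(263.2,262.4),(260.8,235.2)),('wheel',(325.2,244.8),(311.2,256))]:
    p=tri([(T,a),(S,b)]);print(n,np.round(p,3),proj(T,p)-a,proj(S,p)-b)
go([.40,.35,.32],-.03)
E
```

```text
Rf [ 0.372 -0.291  0.092] [ 0.59032064 -0.34293865] [-0.6542885   0.07766107]
Rb [ 0.498 -0.29   0.114] [ 0.02661471 -0.01570683] [-0.0283672   0.00415757]
Lb [ 0.5   -0.193  0.131] [ 0.0757257  -0.04641097] [-0.08032298  0.01082681]
Lf [ 0.372 -0.185  0.112] [-2.03071418  1.28857096] [ 2.25837981 -0.28314184]
barL [0.413 0.362 0.115] [ 0.40688165 -0.27518161] [-0.42267504 -0.00273267]
barR [0.411 0.256 0.115] [ 2.13539975 -1.40562505] [-2.23657006  0.01954964]
wheel [0.456 0.081 0.055] [-0.24497886  0.16306381] [ 0.26349748 -0.01961024]
tcp [0.1635 0.6028 0.2526] yaw -0.265 -> tx -29.44 ty -18.21 tz -6.71 turn -0.235
```

```bash
python3 -m crank '[{"gripper":1,"tx":0,"ty":0,"tz":-7,"turn":0},{"gripper":1,"tx":0,"ty":0,"tz":-7,"turn":-0.235},{"gripper":1,"tx":-29.4,"ty":-18.2,"tz":-7,"turn":-0.235},{"gripper":1,"tx":-29.4,"ty":-18.2,"tz":-7,"turn":-0.235},{"gripper":1,"tx":-29.4,"ty":-18.2,"tz":-7,"turn":-0.235},{"gripper":1,"tx":-29.4,"ty":-18.2,"tz":-7,"turn":-0.235},{"gripper":1,"tx":-29.4,"ty":-18.2,"tz":-7,"turn":-0.235},{"gripper":1,"tx":-29.4,"ty":-18.2,"tz":-7,"turn":-0.235}]'
python3 -c "
from h import *
go([.435,-.245,.32],-.03)"
```

```text
time_s: 1.1
tcp_pos: [0.402, 0.3472, 0.3232]
tcp_rot: [0.054, 3.141, -0.002]
wrist_force: [-0.5, -0.8, 0.5]
finger_gap: 0.004
grasp_force: 0.0
tcp [0.402  0.3472 0.3232] yaw -0.034 -> tx -5.32 ty -59.07 tz 0.38 turn -0.004
```

```bash
python3 -m crank '[{"tx":0,"ty":-30,"tz":0},{"tx":0,"ty":-30,"tz":0},{"tx":0,"ty":-30,"tz":0},{"tx":0,"ty":-30,"tz":0},{"tx":0,"ty":-30,"tz":0},{"tx":-5.3,"ty":-59,"tz":0},{"tx":-5.3,"ty":-59,"tz":0},{"tx":-5.3,"ty":-59,"tz":0}]' | head -2
python3 -m crank '[{"tx":0,"ty":-12,"tz":0},{"tx":0,"ty":-12,"tz":0},{"tx":0,"ty":-12,"tz":0},{"tx":0,"ty":-12,"tz":0}]'
python3 - <<'E'
from h import *
s=sensors.read_state();np.savez('pics/w1.npz',tcp_pos=s['tcp_pos'],tcp_rot=s['tcp_rot'])
cv2.imwrite('pics/w1.png',cams.camera('wrist'))
go([.435,-.245,.32],-.03)
E
```

```text
tcp [0.4047 0.3442 0.3233] yaw -0.038 -> tx -5.27 ty -58.76 tz 0.48 turn -0.008invalid input
invalid input
```

View pics/w1.png

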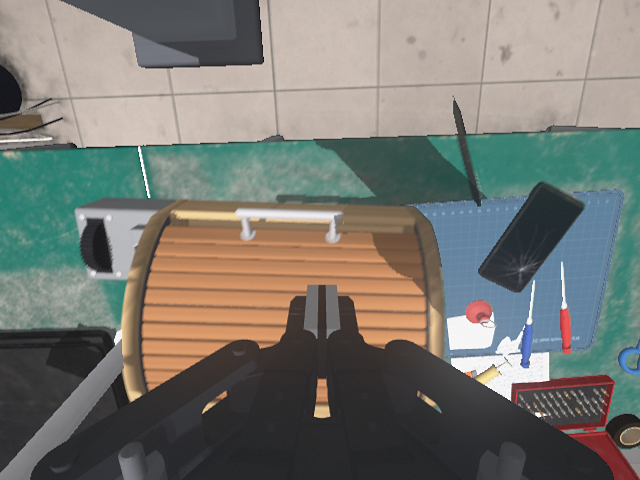

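The wrist view shows the store with the bar from (238,213) to (342,216), and the thumbwheel around (95,245). Rows seem to need all five keys.

```bash
python3 -m crank '[{"gripper":1,"tx":0,"ty":-30,"tz":0,"turn":0},{"gripper":1,"tx":0,"ty":-30,"tz":0,"turn":0},{"gripper":1,"tx":0,"ty":-30,"tz":0,"turn":0},{"gripper":1,"tx":0,"ty":-30,"tz":0,"turn":0},{"gripper":1,"tx":0,"ty":-30,"tz":0,"turn":0},{"gripper":1,"tx":-5,"ty":-50,"tz":0,"turn":0},{"gripper":1,"tx":-5,"ty":-50,"tz":0,"turn":0},{"gripper":1,"tx":-5,"ty":-50,"tz":0,"turn":0}]' | head -2
python3 -m crank '[{"gripper":1,"tx":0,"ty":-12,"tz":0,"turn":0},{"gripper":1,"tx":0,"ty":-12,"tz":0,"turn":0},{"gripper":1,"tx":0,"ty":-12,"tz":0,"turn":0},{"gripper":1,"tx":0,"ty":-12,"tz":0,"turn":0}]'
python3 - <<'E'
from h import *
s=sensors.read_state();np.savez('pics/w2.npz',tcp_pos=s['tcp_pos'],tcp_rot=s['tcp_rot'])
cv2.imwrite('pics/w2.png',cams.camera('wrist'))
go([.435,-.245,.32],-.03)
w=np.load('pics/w1.npz');W=P('wrist',w);T=P('top');S=P('scene')
for n,a,b,c in [('barL',(342,215.5),(228.8,261.6),(232.8,223.2)),('barR',(238,213),(263.2,262.4),(260.8,235.2)),('wheeltop',(96,245),(325.2,244.8),(311.2,256))]:
    p=tri([(W,a),(T,b)]);print(n,p, tri([(W,a),(T,b),(S,c)]),proj(S,p)-c)
E
```

```text
time_s: 2.15
tcp_pos: [0.4308, -0.134, 0.3234]
time_s: 2.65
tcp_pos: [0.4271, -0.2518, 0.3229]
tcp_rot: [-0.047, -3.14, -0.001]
wrist_force: [0.3, 0.8, 0.5]
finger_gap: -0.0
grasp_force: 0.0
tcp [ 0.4274 -0.2512  0.3229] yaw -0.028 -> tx -0.74 ty 0.64 tz 0.29 turn 0.002
barL [0.41360106 0.36480687 0.11660904] [0.4150425  0.36447264 0.11171616] [-1.17241377 -0.59697594]
barR [0.40822181 0.26305065 0.11471001] [0.41247913 0.25915802 0.10819768] [-4.47626602  0.00936948]
wheeltop [0.45565458 0.08003464 0.06688978] [0.45486814 0.07919454 0.06243654] [ 0.37563018 -1.87605778]
```

View pics/w2.png

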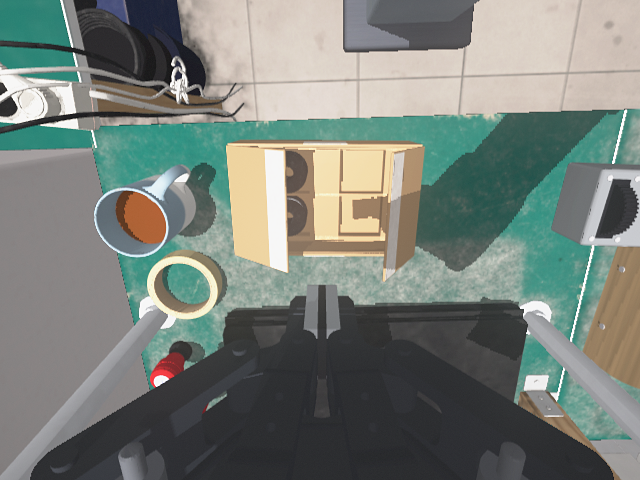

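The wrist view shows two reels, at (297,172) and (297,215). The left cells around (362,170) and (362,215) are empty. The right flap's edge runs (285,150)-(288,272) and the left flap's (393,152)-(385,281).

Run:
```python
from h import *
w=np.load('pics/w2.npz');W=P('wrist',w);T=P('top')
for n,a,b in [('Rf',(285,150),(452,269.2)),('Rb',(288,272),(452,225.5)),('Lf',(393,152),(419.4,268.6)),('Lb',(385,281),(419.4,225.5))]:
    print(n,tri([(W,a),(T,b)]))
for n,a,z in [('FR',(227,144),.062),('BR',(235,253),.062),('FL',(423,147),.062),('BL',(412,266),.062),('reel_f',(297,172),.033),('reel_b',(297,214),.033)]: print(n,atz(W,a,z))
c=np.array([.435,-.246])
go([.437,-.246,.16],-.03)
```

```text
Rf [ 0.37244516 -0.28228853  0.12681537]
Rb [ 0.49774613 -0.28883846  0.11966447]
Lf [ 0.37656525 -0.18721376  0.13526568]
Lb [ 0.49923058 -0.19158541  0.14191967]
FR [ 0.37124031 -0.35202369  0.062     ]
BR [ 0.49793688 -0.35751617  0.062     ]
FL [ 0.38084337 -0.14047648  0.062     ]
BL [ 0.52149621 -0.14476009  0.062     ]
reel_f [ 0.40810366 -0.28034979  0.033     ]
reel_b [ 0.45994583 -0.28312052  0.033     ]
tcp [ 0.4274 -0.2512  0.3229] yaw -0.028 -> tx -0.96 ty 0.53 tz 16.29 turn 0.002
```

```bash
python3 -m crank '[{"gripper":1,"tx":-1,"ty":-0.1,"tz":6,"turn":0.01},{"gripper":1,"tx":-1,"ty":-0.1,"tz":12,"turn":0.01},{"gripper":1,"tx":-1,"ty":-0.1,"tz":16,"turn":0.01},{"gripper":1,"tx":-1,"ty":-0.1,"tz":18.9,"turn":0.01},{"gripper":1,"tx":-1,"ty":-0.1,"tz":18.9,"turn":0.01},{"gripper":1,"tx":-1,"ty":-0.1,"tz":18.9,"turn":0.01}]'
python3 -m crank '[{"gripper":1,"tx":0,"ty":-1.3,"tz":0.3,"turn":0},{"gripper":1,"tx":0,"ty":-2.5,"tz":0.6,"turn":0},{"gripper":1,"tx":0,"ty":-3.4,"tz":-0.2,"turn":0},{"gripper":1,"tx":0,"ty":-4.2,"tz":-0.9,"turn":0},{"gripper":1,"tx":0,"ty":-5.4,"tz":-1.5,"turn":0},{"gripper":1,"tx":0,"ty":-6.5,"tz":-1.9,"turn":0},{"gripper":1,"tx":0,"ty":-7.7,"tz":-2,"turn":0},{"gripper":1,"tx":0,"ty":-8.8,"tz":-1.8,"turn":0}]'
```

```text
time_s: 3.45
tcp_pos: [0.438, -0.2532, 0.1353]
tcp_rot: [0.061, 3.14, -0.0]
wrist_force: [0.1, -0.2, 0.9]
finger_gap: -0.003
grasp_force: 0.0
time_s: 4.45
tcp_pos: [0.4355, -0.3472, 0.1598]
tcp_rot: [0.066, 3.131, -0.009]
wrist_force: [-17.8, 2.6, 82.1]
finger_gap: -0.002
grasp_force: 43.6
```

```bash
python3 -c "
from h import *
go([.437,-.379,.142])
go([.437,-.379,.152])"
```

```text
tcp [ 0.4355 -0.3472  0.1598] yaw -0.042 -> tx -0.26 ty -3.17 tz 1.80 turn 0.000
tcp [ 0.4355 -0.3472  0.1598] yaw -0.042 -> tx -0.27 ty -3.17 tz 0.80 turn 0.000
```

```bash
python3 -m crank '[{"gripper":1,"tx":0,"ty":0.3,"tz":-1,"turn":0},{"gripper":1,"tx":0,"ty":0.3,"tz":-1,"turn":0}]'
python3 - <<'E'
from h import *
s=sensors.read_state()
a=cams.camera('wrist');b=cams.camera('scene')[240:340,340:473];c=cams.camera('top')[210:285,390:490]
r=lambda a:cv2.resize(a,(400,300),interpolation=cv2.INTER_CUBIC)
cv2.imwrite('pics/f1.png',np.vstack([np.hstack([r(b),r(c)]),np.hstack([r(a),r(a[100:300,200:467])])]))
E
```

```text
time_s: 4.7
tcp_pos: [0.4338, -0.3397, 0.1632]
tcp_rot: [0.064, 3.139, -0.001]
wrist_force: [0.3, 0.0, -1.0]
finger_gap: -0.001
grasp_force: 0.0
```

View pics/f1.png

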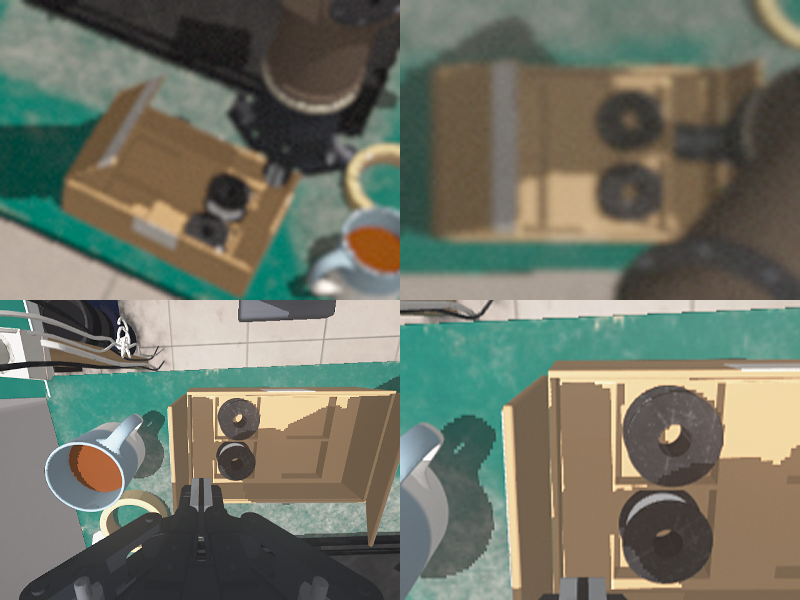

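The right flap now stands near upright: its edge is at crop (503,405) and its hinge at (550,365). I'll compute its angle from the ray in the plane of the carton's front.

Run:
```python
from h import *
W=P('wrist',sensors.read_state())
for uv in [(268.7,170),(300,142)]:
    o,d=ray(W,uv);print(o+d*(.372-o[0])/d[0])
# reels at z .033
for uv in [(200+(673-400)/1.5,100+(436-300)/1.5),(200+(667-400)/1.5,100+(537-300)/1.5)]:print('reel',atz(W,uv,.033))
T=P('top')
for uv in [(447.5,240),(447.5,257.5)]:print('reelT',atz(T,uv,.033))
go([.437,-.379,.142])
```

```text
[ 0.372      -0.35841753  0.13688018]
[ 0.372      -0.35433927 -0.01947753]
reel [ 0.4055065  -0.29272319  0.033     ]
reel [ 0.45927761 -0.29499236  0.033     ]
reelT [ 0.4612516  -0.29360456  0.033     ]
reelT [ 0.40783559 -0.29116414  0.033     ]
tcp [ 0.4334 -0.3385  0.1616] yaw -0.04 -> tx -0.52 ty -4.04 tz 1.96 turn 0.000
```

```bash
python3 -m crank '[{"gripper":1,"tx":0,"ty":-0.7,"tz":0.4,"turn":0},{"gripper":1,"tx":0,"ty":-1.4,"tz":0.7,"turn":0},{"gripper":1,"tx":0,"ty":-2.1,"tz":0.9,"turn":0},{"gripper":1,"tx":0,"ty":-2.8,"tz":1.2,"turn":0},{"gripper":1,"tx":0,"ty":-3.5,"tz":1.5,"turn":0},{"gripper":1,"tx":0,"ty":-4.2,"tz":1.8,"turn":0},{"gripper":1,"tx":0,"ty":-4.8,"tz":2,"turn":0},{"gripper":1,"tx":0,"ty":-4.8,"tz":2,"turn":0}]'
python3 -c "
from h import *
go([.437,-.379,.142])
go([.437,-.24,.15])"
```

```text
time_s: 5.85
tcp_pos: [0.4316, -0.3871, 0.1421]
tcp_rot: [-0.064, -3.141, 0.0]
wrist_force: [-0.1, 0.5, -0.5]
finger_gap: -0.001
grasp_force: 0.0
tcp [ 0.4316 -0.3871  0.1421] yaw -0.041 -> tx -0.51 ty 0.84 tz 0.01 turn 0.000
tcp [ 0.4316 -0.3871  0.1421] yaw -0.041 -> tx 0.06 ty 14.72 tz -0.79 turn 0.000
```

```bash
python3 -m crank '[{"gripper":1,"tx":0,"ty":5,"tz":0,"turn":0},{"gripper":1,"tx":0,"ty":10,"tz":0,"turn":0},{"gripper":1,"tx":0,"ty":14.7,"tz":0,"turn":0},{"gripper":1,"tx":0,"ty":14.7,"tz":2.2,"turn":0},{"gripper":1,"tx":0,"ty":14.7,"tz":2.2,"turn":0}]'
python3 -m crank '[{"gripper":1,"tx":0,"ty":1.5,"tz":0,"turn":0},{"gripper":1,"tx":0,"ty":3,"tz":0,"turn":0},{"gripper":1,"tx":0,"ty":3.7,"tz":-0.6,"turn":0},{"gripper":1,"tx":0,"ty":4.9,"tz":-1.2,"turn":0},{"gripper":1,"tx":0,"ty":6,"tz":-1.7,"turn":0},{"gripper":1,"tx":0,"ty":7.1,"tz":-1.9,"turn":0},{"gripper":1,"tx":0,"ty":8.2,"tz":-2,"turn":0}]'
python3 -m crank '[{"gripper":1,"tx":0,"ty":0.7,"tz":0,"turn":0},{"gripper":1,"tx":0,"ty":1.4,"tz":0,"turn":0},{"gripper":1,"tx":0,"ty":2.1,"tz":0,"turn":0},{"gripper":1,"tx":0,"ty":2.8,"tz":0,"turn":0},{"gripper":1,"tx":0,"ty":3.5,"tz":0.2,"turn":0},{"gripper":1,"tx":0,"ty":4,"tz":0.3,"turn":0},{"gripper":1,"tx":0,"ty":4,"tz":0.3,"turn":0}]'
python3 - <<'E'
from h import *
b=cams.camera('scene')[240:340,340:473];c=cams.camera('top')[210:285,390:490]
r=lambda a:cv2.resize(a,(400,300),interpolation=cv2.INTER_CUBIC)
cv2.imwrite('pics/f2.png',np.hstack([r(b),r(c)]))
go([.43,-.245,.26])
E
```

```text
time_s: 6.48
tcp_pos: [0.4372, -0.2386, 0.1196]
tcp_rot: [-0.06, -3.139, -0.001]
wrist_force: [0.2, 0.5, -0.1]
finger_gap: -0.002
grasp_force: 0.0
time_s: 7.35
tcp_pos: [0.4411, -0.157, 0.1405]
tcp_rot: [0.062, 3.141, 0.0]
wrist_force: [0.1, -0.6, 0.5]
finger_gap: -0.0
grasp_force: 0.1
time_s: 8.22
tcp_pos: [0.4425, -0.1173, 0.1371]
tcp_rot: [-0.062, -3.141, -0.0]
wrist_force: [0.0, -0.3, -0.5]
finger_gap: -0.0
grasp_force: 0.0
tcp [ 0.4426 -0.1179  0.1373] yaw -0.04 -> tx 0.75 ty -12.75 tz -12.27 turn 0.000
```

View pics/f2.png

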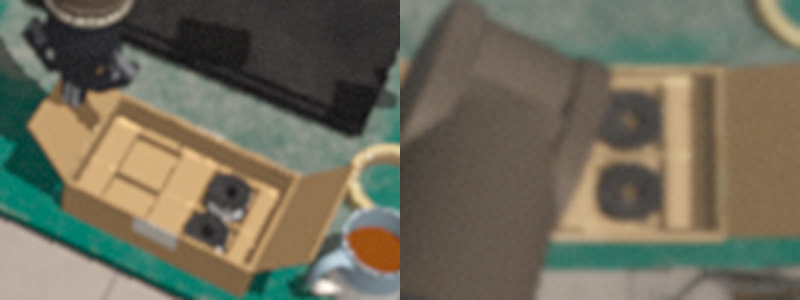

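Both flaps are folded back, and there are exactly two reels, at scene crop (232,190) and (208,230). Next is the door.

```bash
python3 -m crank '[{"gripper":1,"tx":0,"ty":-2,"tz":-6,"turn":0},{"gripper":1,"tx":0,"ty":0,"tz":-12,"turn":0},{"gripper":1,"tx":0,"ty":0,"tz":-17.5,"turn":0},{"gripper":1,"tx":0,"ty":6,"tz":-18,"turn":0},{"gripper":1,"tx":1,"ty":20,"tz":-18,"turn":0},{"gripper":0,"tx":1,"ty":42,"tz":-18,"turn":0},{"gripper":-0.2,"tx":1,"ty":42,"tz":-18,"turn":0},{"gripper":-0.2,"tx":1,"ty":42,"tz":-18,"turn":0}]' |head -2
python3 -m crank '[{"gripper":-0.2,"tx":1,"ty":14,"tz":0,"turn":0},{"gripper":-0.2,"tx":1,"ty":14,"tz":0,"turn":0},{"gripper":-0.2,"tx":1,"ty":14,"tz":0,"turn":0},{"gripper":-0.2,"tx":1,"ty":14,"tz":0,"turn":0},{"gripper":-0.2,"tx":1,"ty":14,"tz":0,"turn":0}]'
python3 - <<'E'
from h import *
s=sensors.read_state();np.savez('pics/w3.npz',tcp_pos=s['tcp_pos'],tcp_rot=s['tcp_rot'])
cv2.imwrite('pics/w3.png',cams.camera('wrist'))
E
```

```text
time_s: 9.32
tcp_pos: [0.4469, 0.1937, 0.3176]
time_s: 9.95
tcp_pos: [0.4433, 0.3302, 0.3175]
tcp_rot: [0.067, 3.141, -0.001]
wrist_force: [1.1, -0.6, 0.6]
finger_gap: 0.6
grasp_force: 0.0
```

View pics/w3.png

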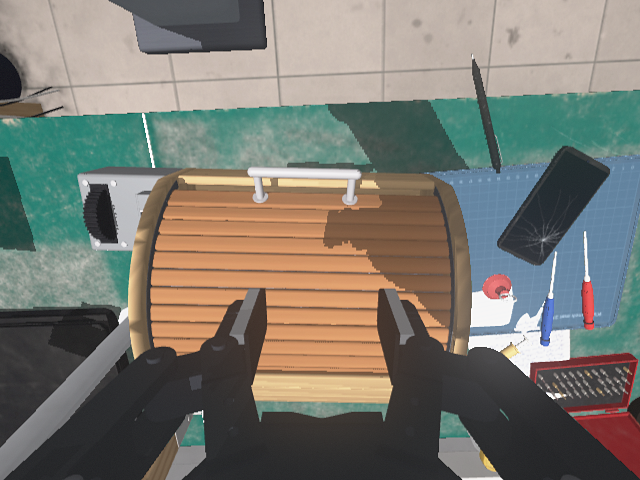

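The bar ends are at (250,172) and (360,174), and the visible wheel runs (83-117, 183-243). I'll fit the store pose by least squares.

```bash
cat > fit.py <<'E'
from h import *
from scipy.optimize import least_squares
V={'w1':P('wrist',np.load('pics/w1.npz')),'w3':P('wrist',np.load('pics/w3.npz')),'T':P('top'),'S':P('scene')}
def sp(q,p):
    c,s=np.cos(q[2]),np.sin(q[2]);return np.array([q[0]+c*p[0]-s*p[1],q[1]+s*p[0]+c*p[1],p[2]])
def bar(d,y):
    f=np.radians(19.5)+d;return [-.172*np.cos(f),y,.025+.172*np.sin(f)]
obs=[('w1','L',(342,215.5),1),('w1','R',(238,213),1),('w3','L',(360,174),1),('w3','R',(250,172),1),('T','L',(228.8,261.6),.6),('T','R',(263.2,262.4),.6),('S','L',(232.8,223.2),.4),('S','R',(260.8,235.2),.4),
('w1','W',(96,245),.5),('w3','W',(100,213),.5),('T','W',(325.2,244.8),.6)]
def res(q):
    pts={'L':bar(q[3],.05),'R':bar(q[3],-.05),'W':[-.092,-.23,.072]}
    return np.concatenate([(proj(V[v],sp(q,pts[k]))-u)*w for v,k,u,w in obs])
E
python3 - <<'E'
from fit import *
r=least_squares(res,[.56,.3,-.05,.1],loss='soft_l1')
print(r.x,np.round(res(r.x).reshape(-1,2),1).tolist())
b=sp(r.x,bar(r.x[3],0));print(b)
for l in [('w1','L'),('w1','R')]:pass
ob={k:[(V[v],u) for v,kk,u,w in obs if kk==k and v!='S'] for k in 'LRW'}
for k in 'LRW':print(k,tri(ob[k]))
np.save('store.npy',r.x)
go([b[0],b[1],b[2]+.06],r.x[2]+np.pi/2);go([b[0],b[1],b[2]+.06],r.x[2]-np.pi/2)
print(sensors.read_state()['joints'])
E
```

```text
[ 0.55568665  0.3085793  -0.04884921  0.23308528] [[-1.1, -0.3], [1.3, 0.7], [-1.6, -0.7], [0.8, 0.6], [-0.6, -0.2], [-0.8, -0.3], [-0.6, -0.4], [-2.1, -0.4], [-0.2, -0.4], [-0.6, -0.2], [-0.6, 0.6]]
[0.41137073 0.31563463 0.11831206]
L [0.414053   0.36563866 0.11640103]
R [0.40859365 0.26333582 0.1136587 ]
W [0.45540792 0.0800301  0.06614921]
tcp [0.4433 0.3302 0.3176] yaw -0.043 -> tx 3.13 ty -1.59 tz 13.93 turn -1.565
tcp [0.4433 0.3302 0.3176] yaw -0.043 -> tx 3.13 ty -1.59 tz 13.93 turn 1.577
[-1.0524898   0.27209884  0.40982014  1.67960141 -0.11418394  1.21351449
  0.91181189]
```

```bash
python3 -m crank '[{"gripper":0.4,"tx":0,"ty":0,"tz":0,"turn":-0.18},{"gripper":0.4,"tx":1,"ty":-0.5,"tz":0,"turn":-0.36},{"gripper":0.4,"tx":2,"ty":-1,"tz":0,"turn":-0.54},{"gripper":0.4,"tx":3.3,"ty":-1.6,"tz":0,"turn":-0.72},{"gripper":0.4,"tx":3.3,"ty":-1.6,"tz":0,"turn":-0.9},{"gripper":0.4,"tx":3.3,"ty":-1.6,"tz":0,"turn":-1.08},{"gripper":0.4,"tx":3.3,"ty":-1.6,"tz":0,"turn":-1.26},{"gripper":0.4,"tx":3.3,"ty":-1.6,"tz":0,"turn":-1.44}]'
python3 -c "
from h import *
go([.4095,.3148,.175],-.049+np.pi/2);print(sensors.read_state()['joints'])"
```

```text
time_s: 11.0
tcp_pos: [0.4095, 0.316, 0.3177]
tcp_rot: [-2.028, 2.399, -0.0]
wrist_force: [0.8, -0.1, 0.1]
finger_gap: 0.302
grasp_force: 0.0
tcp [0.4095 0.316  0.3177] yaw 1.403 -> tx 0.12 ty -0.01 tz 14.27 turn -0.118
[-0.90721295  0.20450238  0.17859079  1.74587183 -0.03857324  1.19406158
  2.25617708]
```

```bash
python3 -m crank '[{"gripper":0.4,"tx":0.1,"ty":0,"tz":5,"turn":-0.118},{"gripper":0.4,"tx":0.1,"ty":0,"tz":10,"turn":-0.118},{"gripper":0.4,"tx":0.1,"ty":0,"tz":14.2,"turn":-0.118},{"gripper":0.4,"tx":0.1,"ty":0,"tz":14.2,"turn":-0.118}]'
python3 - <<'E'
from h import *
a=cams.camera('wrist')
cv2.imwrite('pics/w4.png',a[150:450,120:520])
go([.4098,.3148,.126],-.049+np.pi/2);
E
```

```text
time_s: 11.5
tcp_pos: [0.4078, 0.314, 0.1735]
tcp_rot: [2.156, -2.278, 0.001]
wrist_force: [-0.6, 0.6, -0.1]
finger_gap: 0.301
grasp_force: 0.0
tcp [0.4089 0.3152 0.1755] yaw 1.516 -> tx 0.03 ty -0.10 tz 4.95 turn -0.006
```

View pics/w4.png

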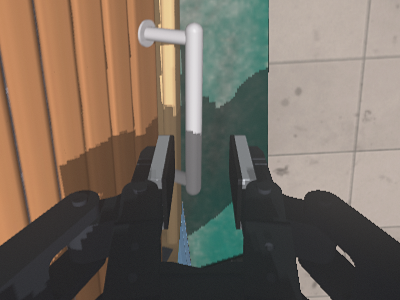

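The bar, at column 195, lies between the fingers, which are at columns 172 and 235. It is about 4 mm nearer the store-side finger. I'll shift slightly, descend and grip.

```bash
python3 -m crank '[{"gripper":0.4,"tx":0,"ty":-0.3,"tz":1.5,"turn":-0.006},{"gripper":0.4,"tx":0,"ty":-0.3,"tz":3,"turn":-0.006},{"gripper":0.4,"tx":0,"ty":-0.3,"tz":4.9,"turn":-0.006},{"gripper":0.4,"tx":0,"ty":-0.3,"tz":4.9,"turn":-0.006},{"gripper":0.8,"tx":0,"ty":-0.3,"tz":4.9,"turn":-0.006},{"gripper":0.9,"tx":0,"ty":-0.3,"tz":4.9,"turn":-0.006},{"gripper":0.9,"tx":0,"ty":-0.3,"tz":4.9,"turn":-0.006}]' 25
python3 - <<'E'
from fit import *
s=sensors.read_state();print(s['tcp_pos'])
q=np.load('store.npy')
# arc increments from door d0, tool y ~ -x
for d0 in (.12,.2):
  b0=np.array(bar(d0,0))
  print([tuple(np.round((np.array(bar(d,0))-b0)[[0,2]]*100,1)) for d in np.linspace(d0,1.36,13)[1:]])
E
```

```text
time_s: 12.42
tcp_pos: [0.4125, 0.3167, 0.1269]
tcp_rot: [-2.167, 2.272, -0.0]
wrist_force: [3.8, -0.3, -1.8]
finger_gap: 0.099
grasp_force: 24.6
[0.41246756 0.31670707 0.12686159]
[(np.float64(0.9), np.float64(1.5)), (np.float64(1.9), np.float64(3.0)), (np.float64(3.1), np.float64(4.3)), (np.float64(4.4), np.float64(5.5)), (np.float64(5.8), np.float64(6.6)), (np.float64(7.3), np.float64(7.5)), (np.float64(8.9), np.float64(8.3)), (np.float64(10.6), np.float64(8.9)), (np.float64(12.3), np.float64(9.3)), (np.float64(14.1), np.float64(9.5)), (np.float64(15.9), np.float64(9.6)), (np.float64(17.6), np.float64(9.4))]
[(np.float64(0.9), np.float64(1.4)), (np.float64(2.0), np.float64(2.7)), (np.float64(3.1), np.float64(3.8)), (np.float64(4.4), np.float64(4.9)), (np.float64(5.8), np.float64(5.8)), (np.float64(7.3), np.float64(6.6)), (np.float64(8.8), np.float64(7.3)), (np.float64(10.4), np.float64(7.8)), (np.float64(12.0), np.float64(8.1)), (np.float64(13.7), np.float64(8.3)), (np.float64(15.3), np.float64(8.3)), (np.float64(17.0), np.float64(8.2))]
```

```bash
python3 -m crank '[{"gripper":0.9,"tx":0,"ty":-0.4,"tz":-0.7,"turn":0},{"gripper":0.9,"tx":0,"ty":-0.9,"tz":-1.45,"turn":0},{"gripper":0.9,"tx":0,"ty":-1.4,"tz":-2.1,"turn":0},{"gripper":0.9,"tx":0,"ty":-1.95,"tz":-2.8,"turn":0},{"gripper":0.9,"tx":0,"ty":-2.5,"tz":-3.4,"turn":0},{"gripper":0.9,"tx":0,"ty":-3.1,"tz":-4.1,"turn":0},{"gripper":0.9,"tx":0,"ty":-3.7,"tz":-4.6,"turn":0},{"gripper":0.9,"tx":0,"ty":-4.4,"tz":-5.2,"turn":0}]'
```

```text
time_s: 13.42
tcp_pos: [0.4533, 0.3141, 0.1787]
tcp_rot: [2.167, -2.268, -0.004]
wrist_force: [-11.0, -3.4, 6.5]
finger_gap: 0.092
grasp_force: 24.5
```

```bash
python3 -m crank '[{"gripper":0.9,"tx":0,"ty":-0.5,"tz":-0.8,"turn":0},{"gripper":0.9,"tx":0,"ty":-1.2,"tz":-1.3,"turn":0},{"gripper":0.9,"tx":0,"ty":-2,"tz":-1.75,"turn":0},{"gripper":0.9,"tx":0,"ty":-2.7,"tz":-2.2,"turn":0},{"gripper":0.9,"tx":0,"ty":-3.5,"tz":-2.6,"turn":0},{"gripper":0.9,"tx":0,"ty":-4.3,"tz":-2.95,"turn":0},{"gripper":0.9,"tx":0,"ty":-5.1,"tz":-3.25,"turn":0},{"gripper":0.9,"tx":0,"ty":-5.9,"tz":-3.5,"turn":0}]'
```

```text
time_s: 14.42
tcp_pos: [0.515, 0.3108, 0.2159]
tcp_rot: [-2.168, 2.273, -0.0]
wrist_force: [-7.8, -9.0, 19.1]
finger_gap: 0.051
grasp_force: 9.8
```

```bash
python3 -m crank '[{"gripper":0.4,"tx":0,"ty":0,"tz":-0.5,"turn":0},{"gripper":0.4,"tx":0,"ty":0,"tz":-0.5,"turn":0}]'
python3 - <<'E'
from h import *
s=sensors.read_state();np.savez('pics/w5.npz',tcp_pos=s['tcp_pos'],tcp_rot=s['tcp_rot'])
a=cams.camera('wrist')
cv2.imwrite('pics/w5.png',a)
E
```

```text
time_s: 14.68
tcp_pos: [0.5154, 0.3122, 0.2193]
tcp_rot: [-2.167, 2.271, -0.0]
wrist_force: [0.8, -0.0, -0.0]
finger_gap: 0.301
grasp_force: 0.0
```

View pics/w5.png

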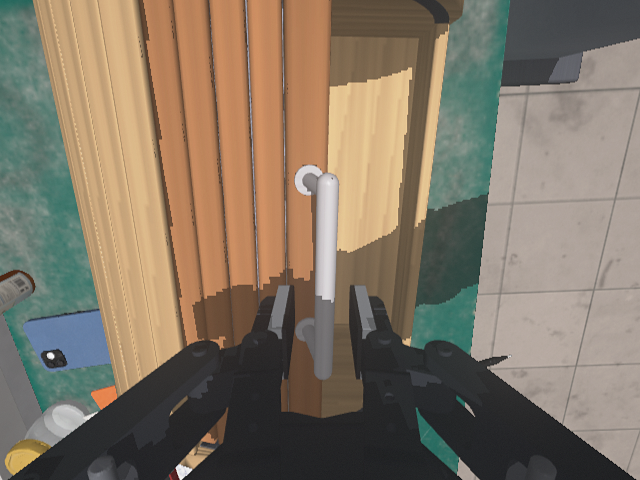

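The bar is centred between the fingers, with ends at (328,178) and (323,375). I'll take its height from its known length.

Run:
```python
from h import *
W=P('wrist',np.load('pics/w5.npz'))
for z in (.18,.185,.19,.195,.2,.21):
    a,b=atz(W,(328,176),z),atz(W,(323,378),z);print(z,np.linalg.norm(a-b),a[:2],b[:2])
```

```text
0.18 0.11670343948077667 [0.51037301 0.2564634 ] [0.51803132 0.37291529]
0.185 0.1130747188717004 [0.51041531 0.25560813] [0.5178355  0.36843912]
0.19 0.10944599826262409 [0.51045761 0.25475286] [0.51763968 0.36396295]
0.195 0.10581727765354776 [0.51049991 0.25389759] [0.51744385 0.35948678]
0.2 0.10218855704447147 [0.51054221 0.25304231] [0.51724803 0.35501061]
0.21 0.09493111582631887 [0.51062681 0.25133177] [0.51685638 0.34605827]
```

```bash
python3 -m crank '[{"gripper":0.4,"tx":0,"ty":0,"tz":0.9,"turn":0.01},{"gripper":0.4,"tx":0,"ty":0,"tz":1.9,"turn":0.01},{"gripper":0.4,"tx":0,"ty":0,"tz":1.9,"turn":0.01},{"gripper":0.9,"tx":0,"ty":0,"tz":1.9,"turn":0.01},{"gripper":0.9,"tx":0,"ty":0,"tz":1.9,"turn":0.01},{"gripper":0.9,"tx":0,"ty":0,"tz":1.9,"turn":0.01}]' 25
python3 -m crank '[{"gripper":0.9,"tx":0,"ty":-0.9,"tz":-0.2,"turn":0},{"gripper":0.9,"tx":0,"ty":-1.8,"tz":-0.35,"turn":0},{"gripper":0.9,"tx":0,"ty":-2.7,"tz":-0.5,"turn":0},{"gripper":0.9,"tx":0,"ty":-3.6,"tz":-0.6,"turn":0},{"gripper":0.9,"tx":0,"ty":-4.5,"tz":-0.6,"turn":0}]'
```

```text
time_s: 15.48
tcp_pos: [0.5146, 0.3117, 0.1992]
tcp_rot: [2.157, -2.284, -0.0]
wrist_force: [0.8, 1.5, -3.8]
finger_gap: 0.101
grasp_force: 24.3
time_s: 16.1
tcp_pos: [0.5608, 0.3088, 0.2058]
tcp_rot: [-2.157, 2.284, -0.001]
wrist_force: [-2.1, -2.8, 7.1]
finger_gap: 0.1
grasp_force: 26.0
```

Good grip. On until the end stop.

```bash
python3 -m crank '[{"gripper":0.9,"tx":0,"ty":-0.8,"tz":0,"turn":0},{"gripper":0.9,"tx":0,"ty":-1.5,"tz":0,"turn":0},{"gripper":0.9,"tx":0,"ty":-2,"tz":0.1,"turn":0}]'
python3 -m crank '[{"gripper":0.9,"tx":0,"ty":-0.5,"tz":0,"turn":0},{"gripper":0.9,"tx":0,"ty":-0.9,"tz":0.1,"turn":0},{"gripper":0.9,"tx":0,"ty":-1.2,"tz":0.1,"turn":0}]'
```

```text
time_s: 16.48
tcp_pos: [0.5807, 0.3076, 0.2046]
tcp_rot: [-2.156, 2.284, -0.002]
wrist_force: [-1.9, -5.3, 7.5]
finger_gap: 0.1
grasp_force: 26.2
time_s: 16.85
tcp_pos: [0.5868, 0.3073, 0.2037]
tcp_rot: [2.154, -2.276, -0.009]
wrist_force: [-31.1, -9.8, 27.2]
finger_gap: 0.105
grasp_force: 29.0
```

```bash
python3 -m crank '[{"gripper":0.4,"tx":0,"ty":-0.5,"tz":0,"turn":0},{"gripper":0.4,"tx":0,"ty":-0.2,"tz":-1,"turn":0},{"gripper":0.4,"tx":0,"ty":0,"tz":-5,"turn":0},{"gripper":0.4,"tx":0,"ty":0,"tz":-10,"turn":0},{"gripper":0.4,"tx":0,"ty":5,"tz":-12,"turn":0.18},{"gripper":0.4,"tx":0,"ty":10,"tz":-12,"turn":0.36},{"gripper":0.4,"tx":0,"ty":14,"tz":-12,"turn":0.54},{"gripper":0.4,"tx":0,"ty":14,"tz":-12,"turn":0.72}]'
python3 - <<'E'
from h import *
cv2.imwrite('pics/t2.png',cams.camera('top'))
go([.43,-.17,.31],-.042)
E
```

```text
time_s: 17.85
tcp_pos: [0.4492, 0.3172, 0.3245]
tcp_rot: [-1.212, 2.896, 0.004]
wrist_force: [1.0, 0.4, 0.2]
finger_gap: 0.3
grasp_force: 0.0
tcp [0.4507 0.3168 0.3245] yaw 0.782 -> tx 35.79 ty -33.07 tz 1.31 turn 0.824
```

```bash
python3 -m crank '[{"gripper":-0.55,"tx":4,"ty":-3.7,"tz":0,"turn":0.18},{"gripper":-0.55,"tx":8,"ty":-7.4,"tz":0,"turn":0.36},{"gripper":-0.55,"tx":12,"ty":-11.1,"tz":0,"turn":0.54},{"gripper":-0.55,"tx":16,"ty":-14.8,"tz":0,"turn":0.72},{"gripper":-0.55,"tx":20,"ty":-18.5,"tz":0,"turn":0.824},{"gripper":-0.55,"tx":24,"ty":-22.2,"tz":0,"turn":0.824},{"gripper":-0.55,"tx":28,"ty":-26,"tz":0,"turn":0.824},{"gripper":-0.55,"tx":32,"ty":-29.6,"tz":0,"turn":0.824}]' | head -2
python3 - <<'E'
from h import *
go([.42,-.25,.31],-.042)
E
```

```text
time_s: 18.9
tcp_pos: [0.4393, -0.1224, 0.3242]
tcp [ 0.4393 -0.1224  0.3242] yaw -0.027 -> tx 1.60 ty -12.81 tz 1.41 turn 0.015
```

```bash
python3 -m crank '[{"gripper":-0.55,"tx":1.6,"ty":-6,"tz":1,"turn":0.015},{"gripper":-0.55,"tx":1.6,"ty":-12.8,"tz":4,"turn":0.015},{"gripper":-0.55,"tx":1.6,"ty":-12.8,"tz":6,"turn":0.015},{"gripper":-0.55,"tx":1.6,"ty":-12.8,"tz":6,"turn":0.015}]' | head -2
python3 - <<'E'
from h import *
s=sensors.read_state();np.savez('pics/w6.npz',tcp_pos=s['tcp_pos'],tcp_rot=s['tcp_rot'])
a=cams.camera('wrist')
t=cv2.imread('pics/t2.png')[160:270,180:340]
cv2.imwrite('pics/w6.png',np.vstack([np.hstack([a[60:260,140:440],cv2.resize(t,(300,200))]),np.hstack([cv2.resize(cams.camera('top')[205:280,380:490],(300,200)),cv2.resize(cams.camera('scene')[255:340,340:460],(300,200))])]))
print(s['finger_gap'])
E
```

```text
time_s: 19.4
tcp_pos: [0.4182, -0.2488, 0.2625]
0.7717930123761219
```

View pics/w6.png

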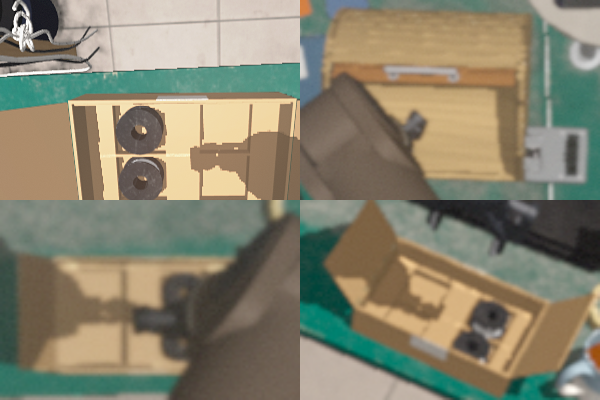

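The door is open (top right). The reels' tops are at full wrist pixels (279,189) and (281,238).

Run:
```python
from h import *
W=P('wrist',np.load('pics/w6.npz'));W2=P('wrist',np.load('pics/w2.npz'));T=P('top')
for a,t in [((279.5,189.5),(447.5,257.5)),((281.5,238),(447.5,240))]: print(atz(W,a,.033),tri([(W,a),(T,t)]))
im=cv2.imread('pics/w6.png')
go([.460,-.2945,.09],-.042);go([.460,-.2945,.025],-.042)
```

```text
[ 0.40646102 -0.29190555  0.033     ] [ 0.40805715 -0.29295818  0.0250293 ]
[ 0.45963493 -0.29425464  0.033     ] [ 0.46161477 -0.29497195  0.02729735]
tcp [ 0.4198 -0.2473  0.2643] yaw -0.042 -> tx -4.19 ty -4.54 tz 17.44 turn -0.000
tcp [ 0.4198 -0.2473  0.2643] yaw -0.042 -> tx -4.18 ty -4.54 tz 23.94 turn -0.000
```

```bash
python3 -m crank '[{"gripper":-0.55,"tx":-4.2,"ty":-4.6,"tz":4,"turn":0},{"gripper":-0.55,"tx":-4.2,"ty":-4.6,"tz":10,"turn":0},{"gripper":-0.55,"tx":-4.2,"ty":-4.6,"tz":16,"turn":0},{"gripper":-0.55,"tx":-4.2,"ty":-4.6,"tz":19,"turn":0},{"gripper":-0.55,"tx":-4.2,"ty":-4.6,"tz":21,"turn":0},{"gripper":-0.55,"tx":-4.2,"ty":-4.6,"tz":22.6,"turn":0},{"gripper":-0.55,"tx":-4.2,"ty":-4.6,"tz":22.6,"turn":0}]'
python3 -m crank '[{"gripper":0.2,"tx":0,"ty":0,"tz":0,"turn":0},{"gripper":0.2,"tx":0,"ty":0,"tz":0,"turn":0},{"gripper":0.2,"tx":0,"ty":0,"tz":0,"turn":0},{"gripper":0.2,"tx":0,"ty":0,"tz":0,"turn":0}]' 35
python3 -c "
from h import *
go([.4605,-.2945,.038],-.042)"
```

```text
time_s: 20.42
tcp_pos: [0.4593, -0.2949, 0.0372]
tcp_rot: [0.068, 3.141, 0.001]
wrist_force: [-0.1, -0.7, 0.2]
finger_gap: 0.772
grasp_force: 0.0
time_s: 20.92
tcp_pos: [0.4596, -0.296, 0.0387]
tcp_rot: [0.07, 3.138, -0.001]
wrist_force: [-1.1, 1.0, 6.4]
finger_gap: 0.546
grasp_force: 38.3
tcp [ 0.4596 -0.296   0.0387] yaw -0.045 -> tx -0.08 ty 0.15 tz 0.07 turn -0.003
```

```bash
python3 -m crank '[{"gripper":0.2,"tx":0,"ty":0,"tz":-2,"turn":0},{"gripper":0.2,"tx":0,"ty":0,"tz":-5,"turn":0},{"gripper":0.2,"tx":0,"ty":0,"tz":-10,"turn":0},{"gripper":0.2,"tx":0,"ty":0,"tz":-16,"turn":0},{"gripper":0.2,"tx":0,"ty":0,"tz":-22,"turn":0},{"gripper":0.2,"tx":0,"ty":4,"tz":-26,"turn":0},{"gripper":0.2,"tx":0,"ty":9,"tz":-26,"turn":0},{"gripper":0.2,"tx":0,"ty":15,"tz":-26,"turn":0}]' 
python3 -m crank '[{"gripper":0.2,"tx":0,"ty":5,"tz":0,"turn":0},{"gripper":0.2,"tx":0,"ty":11,"tz":0,"turn":0},{"gripper":0.2,"tx":0,"ty":17,"tz":0,"turn":0},{"gripper":0.2,"tx":0,"ty":23,"tz":0,"turn":0},{"gripper":0.2,"tx":0,"ty":29,"tz":0,"turn":0},{"gripper":0.2,"tx":0,"ty":35,"tz":0,"turn":0},{"gripper":0.2,"tx":0,"ty":41,"tz":0,"turn":0},{"gripper":0.2,"tx":0,"ty":46,"tz":0,"turn":0}]' 
python3 -c "
from h import *
go([.4896,.361,.13],-.05)"
```

```text
time_s: 21.92
tcp_pos: [0.4654, -0.1452, 0.2986]
tcp_rot: [0.073, 3.138, 0.001]
wrist_force: [0.9, 0.3, -1.1]
finger_gap: 0.546
grasp_force: 36.3
time_s: 22.92
tcp_pos: [0.4856, 0.3162, 0.2981]
tcp_rot: [0.068, 3.14, 0.002]
wrist_force: [1.4, -0.1, 0.1]
finger_gap: 0.542
grasp_force: 36.3
tcp [0.4856 0.3162 0.2981] yaw -0.044 -> tx -0.20 ty 4.48 tz 16.81 turn 0.006
```

```bash
python3 -m crank '[{"gripper":0.2,"tx":-0.2,"ty":4.5,"tz":0,"turn":0.006},{"gripper":0.2,"tx":-0.2,"ty":4.5,"tz":6,"turn":0.006},{"gripper":0.2,"tx":-0.2,"ty":4.5,"tz":12,"turn":0.006},{"gripper":0.2,"tx":-0.2,"ty":4.5,"tz":17,"turn":0.006},{"gripper":0.2,"tx":-0.2,"ty":4.5,"tz":21,"turn":0.006},{"gripper":0.2,"tx":-0.2,"ty":4.5,"tz":23.5,"turn":0.006},{"gripper":0.2,"tx":-0.2,"ty":4.5,"tz":25,"turn":0.006},{"gripper":0.2,"tx":-0.2,"ty":4.5,"tz":25.1,"turn":0.006}]'
python3 -m crank '[{"gripper":0.2,"tx":0,"ty":0,"tz":0.1,"turn":0},{"gripper":0.2,"tx":0,"ty":0,"tz":0.3,"turn":0}]'
```

```text
time_s: 23.92
tcp_pos: [0.4899, 0.3585, 0.0462]
tcp_rot: [-0.08, -3.14, 0.001]
wrist_force: [-0.0, 0.0, -0.2]
finger_gap: 0.545
grasp_force: 36.5
time_s: 24.18
tcp_pos: [0.4907, 0.3591, 0.0444]
tcp_rot: [0.08, 3.139, 0.002]
wrist_force: [-1.0, -0.5, -1.6]
finger_gap: 0.543
grasp_force: 36.5
```

```bash
python3 -m crank '[{"gripper":0.2,"tx":0,"ty":0,"tz":0.15,"turn":0},{"gripper":0.2,"tx":0,"ty":0,"tz":0.3,"turn":0}]' | grep -E "pos|force"
python3 -m crank '[{"gripper":-0.1,"tx":0,"ty":0,"tz":-0.1,"turn":0},{"gripper":-0.3,"tx":0,"ty":0,"tz":-0.1,"turn":0},{"gripper":-0.4,"tx":0,"ty":0,"tz":-0.1,"turn":0},{"gripper":-0.4,"tx":0,"ty":0,"tz":-4,"turn":0},{"gripper":-0.4,"tx":0,"ty":0,"tz":-10,"turn":0},{"gripper":-0.4,"tx":0,"ty":0,"tz":-16,"turn":0},{"gripper":-0.4,"tx":0,"ty":0,"tz":-22,"turn":0},{"gripper":-0.4,"tx":0,"ty":0,"tz":-26,"turn":0}]'
python3 - <<'E'
from h import *
s=sensors.read_state();np.savez('pics/w7.npz',tcp_pos=s['tcp_pos'],tcp_rot=s['tcp_rot'])
cv2.imwrite('pics/w7.png',cams.camera('wrist'))
go([.41,-.24,.30],-.042)
E
```

```text
tcp_pos: [0.4906, 0.359, 0.0434]
wrist_force: [-13.1, -6.5, 44.1]
grasp_force: 40.4
time_s: 25.42
tcp_pos: [0.4906, 0.3586, 0.3033]
tcp_rot: [0.08, 3.139, 0.003]
wrist_force: [-0.7, 0.5, -1.1]
finger_gap: 0.705
grasp_force: 0.0
tcp [0.4922 0.3593 0.3079] yaw -0.051 -> tx 5.14 ty -60.28 tz 0.39 turn -0.009
```

View pics/w7.png

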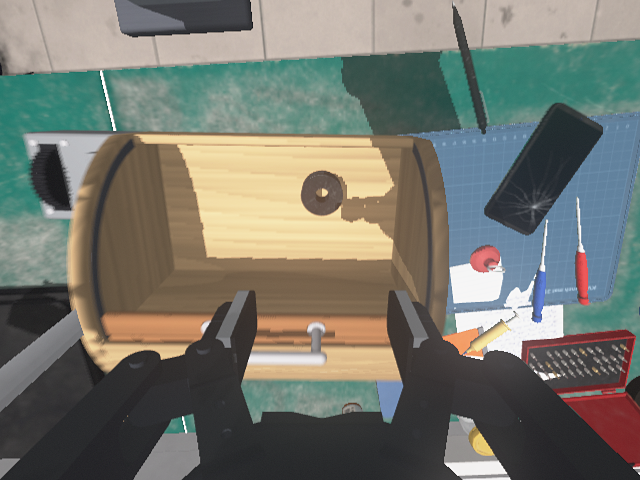

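The first reel lies flat on the store floor at (322,192). Now the second.

```bash
python3 -m crank '[{"gripper":-0.55,"tx":0,"ty":-6,"tz":0,"turn":0},{"gripper":-0.55,"tx":0,"ty":-12,"tz":0,"turn":0},{"gripper":-0.55,"tx":0,"ty":-18,"tz":0,"turn":0},{"gripper":-0.55,"tx":0,"ty":-24,"tz":0,"turn":0},{"gripper":-0.55,"tx":1,"ty":-30,"tz":0,"turn":0},{"gripper":-0.55,"tx":2,"ty":-36,"tz":0,"turn":0},{"gripper":-0.55,"tx":3,"ty":-42,"tz":0,"turn":0},{"gripper":-0.55,"tx":4,"ty":-48,"tz":0,"turn":0}]' |head -2
python3 -m crank '[{"gripper":-0.55,"tx":1,"ty":-6,"tz":0,"turn":0},{"gripper":-0.55,"tx":1,"ty":-12,"tz":2,"turn":0},{"gripper":-0.55,"tx":1,"ty":-12,"tz":4,"turn":0},{"gripper":-0.55,"tx":1,"ty":-12,"tz":4,"turn":0}]' |head -2
python3 - <<'E'
from h import *
s=sensors.read_state();im=cams.camera('wrist');W=P('wrist',s)
cv2.imwrite('pics/w8.png',im)
g=im.max(2);m=((g<75)*255).astype(np.uint8)
m=cv2.morphologyEx(m,cv2.MORPH_OPEN,np.ones((5,5)))
n,l,st,c=cv2.connectedComponentsWithStats(m)
for i in range(1,n):
    if 600<st[i,4]<6000 : print(st[i],c[i],atz(W,c[i],.033))
print('expect',proj(W,[.4068,-.292,.033]))
go([.407,-.292,.038],-.042)
E
```

```text
time_s: 26.48
tcp_pos: [0.4249, -0.1205, 0.3002]
time_s: 26.98
tcp_pos: [0.4084, -0.2383, 0.2591]
expect [269.55444906 201.05837992]
tcp [ 0.4092 -0.2379  0.26  ] yaw -0.051 -> tx -0.10 ty -5.42 tz 22.19 turn -0.009
```

Run:
```python
from h import *
im=cv2.imread('pics/w8.png')[110:290,140:440]
cv2.imwrite('pics/w8c.png',cv2.resize(im,(600,360)))
```

```text
(no output)
```

View pics/w8c.png

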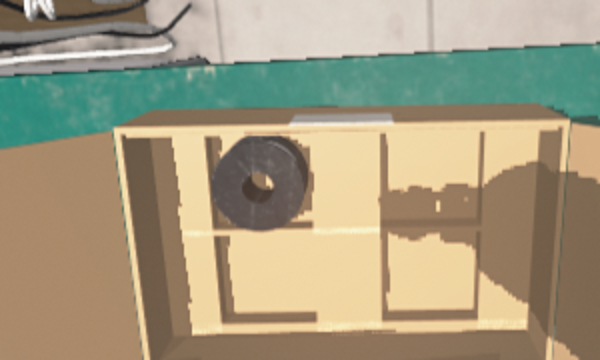

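The front reel's centre is at crop (260,183), full (270,201), as expected, so it is undisturbed.

```bash
python3 -m crank '[{"gripper":-0.55,"tx":0,"ty":-5.4,"tz":4,"turn":-0.009},{"gripper":-0.55,"tx":-0.1,"ty":-5.4,"tz":10,"turn":-0.009},{"gripper":-0.55,"tx":-0.1,"ty":-5.4,"tz":16,"turn":-0.009},{"gripper":-0.55,"tx":-0.1,"ty":-5.4,"tz":19,"turn":-0.009},{"gripper":-0.55,"tx":-0.1,"ty":-5.4,"tz":21,"turn":-0.009},{"gripper":-0.55,"tx":-0.1,"ty":-5.4,"tz":22.1,"turn":-0.009},{"gripper":-0.55,"tx":-0.1,"ty":-5.4,"tz":22.1,"turn":-0.009}]'
python3 -m crank '[{"gripper":0.2,"tx":0,"ty":0,"tz":0,"turn":0},{"gripper":0.2,"tx":0,"ty":0,"tz":0,"turn":0},{"gripper":0.2,"tx":0,"ty":0,"tz":0,"turn":0},{"gripper":0.2,"tx":0,"ty":0,"tz":0,"turn":0},{"gripper":0.2,"tx":0,"ty":0,"tz":-2,"turn":0},{"gripper":0.2,"tx":0,"ty":0,"tz":-5,"turn":0}]' 35
```

```text
time_s: 27.9
tcp_pos: [0.4086, -0.2916, 0.0396]
tcp_rot: [0.064, 3.14, 0.001]
wrist_force: [-0.3, -0.2, -0.2]
finger_gap: 0.778
grasp_force: 0.0
time_s: 28.65
tcp_pos: [0.4077, -0.2918, 0.0901]
tcp_rot: [-0.066, -3.14, -0.001]
wrist_force: [1.3, -0.3, -1.6]
finger_gap: 0.54
grasp_force: 36.6
```

```bash
python3 -m crank '[{"gripper":0.2,"tx":0,"ty":0,"tz":-6,"turn":0},{"gripper":0.2,"tx":-1,"ty":0,"tz":-12,"turn":0},{"gripper":0.2,"tx":-2,"ty":0,"tz":-17,"turn":0},{"gripper":0.2,"tx":-3,"ty":4,"tz":-21,"turn":0},{"gripper":0.2,"tx":-3,"ty":9,"tz":-21,"turn":0},{"gripper":0.2,"tx":-4,"ty":15,"tz":-21,"turn":0},{"gripper":0.2,"tx":-4,"ty":21,"tz":-21,"turn":0},{"gripper":0.2,"tx":-5,"ty":27,"tz":-21,"turn":0}]' |head -2
python3 -m crank '[{"gripper":0.2,"tx":0,"ty":6,"tz":0,"turn":0},{"gripper":0.2,"tx":0,"ty":12,"tz":0,"turn":0},{"gripper":0.2,"tx":0,"ty":18,"tz":0,"turn":0},{"gripper":0.2,"tx":0,"ty":24,"tz":0,"turn":0},{"gripper":0.2,"tx":0,"ty":27,"tz":0,"turn":0},{"gripper":0.2,"tx":0,"ty":27,"tz":0,"turn":0}]' 
python3 -c "
from h import *
go([.4855,.261,.0456],-.05)"
```

```text
time_s: 29.65
tcp_pos: [0.4684, -0.0227, 0.3001]
time_s: 30.4
tcp_pos: [0.4799, 0.2476, 0.2993]
tcp_rot: [-0.06, -3.141, 0.001]
wrist_force: [-0.1, -0.8, -1.6]
finger_gap: 0.547
grasp_force: 36.8
tcp [0.4799 0.2476 0.2993] yaw -0.038 -> tx -0.51 ty 1.37 tz 25.37 turn 0.012
```

```bash
python3 -m crank '[{"gripper":0.2,"tx":-0.5,"ty":1.3,"tz":1,"turn":0.012},{"gripper":0.2,"tx":-0.5,"ty":1.3,"tz":7,"turn":0.012},{"gripper":0.2,"tx":-0.5,"ty":1.3,"tz":13,"turn":0.012},{"gripper":0.2,"tx":-0.5,"ty":1.3,"tz":18,"turn":0.012},{"gripper":0.2,"tx":-0.5,"ty":1.3,"tz":22,"turn":0.012},{"gripper":0.2,"tx":-0.5,"ty":1.3,"tz":24,"turn":0.012},{"gripper":0.2,"tx":-0.5,"ty":1.3,"tz":25,"turn":0.012},{"gripper":0.2,"tx":-0.5,"ty":1.3,"tz":25.3,"turn":0.012}]'
python3 -m crank '[{"gripper":0.2,"tx":0,"ty":0,"tz":0.1,"turn":0},{"gripper":0.2,"tx":0,"ty":0,"tz":0.1,"turn":0}]' | grep -E "pos|force"
```

```text
time_s: 31.4
tcp_pos: [0.4864, 0.2575, 0.0462]
tcp_rot: [0.087, 3.14, -0.0]
wrist_force: [-0.2, -0.7, -1.5]
finger_gap: 0.547
grasp_force: 36.9
tcp_pos: [0.4864, 0.2584, 0.046]
wrist_force: [0.1, -0.5, -1.0]
grasp_force: 36.9
```

```bash
python3 -m crank '[{"gripper":0.2,"tx":0,"ty":0,"tz":0.1,"turn":0},{"gripper":0.2,"tx":0,"ty":0,"tz":0.2,"turn":0}]' | grep -E "pos|force"
python3 -m crank '[{"gripper":-0.1,"tx":0,"ty":0,"tz":0,"turn":0},{"gripper":-0.3,"tx":0,"ty":0,"tz":0,"turn":0},{"gripper":-0.4,"tx":0,"ty":0,"tz":0,"turn":0},{"gripper":-0.4,"tx":0,"ty":0,"tz":-4,"turn":0},{"gripper":-0.4,"tx":0,"ty":0,"tz":-10,"turn":0},{"gripper":-0.4,"tx":0,"ty":0,"tz":-16,"turn":0},{"gripper":-0.4,"tx":0,"ty":0,"tz":-22,"turn":0},{"gripper":-0.4,"tx":0,"ty":0,"tz":-28,"turn":0}]'
python3 - <<'E'
from h import *
s=sensors.read_state();np.savez('pics/w9.npz',tcp_pos=s['tcp_pos'],tcp_rot=s['tcp_rot'])
im=cams.camera('wrist');cv2.imwrite('pics/w9.png',im);W=P('wrist',s)
# reels: dark blobs near expectation
for e in ([.4906,.359,.038],[.486,.258,.038]):
    u=proj(W,e).round().astype(int);c=im[u[1]-35:u[1]+35,u[0]-35:u[0]+35].max(2)
    m=(c<85).astype(np.uint8);n,l,st,ce=cv2.connectedComponentsWithStats(m);i=1+st[1:,4].argmax();print(u,st[i],ce[i]+u-35,atz(W,ce[i]+u-35,.038))
go([.50,.31,.33],-.05+np.pi/2)
print(s['joints'])
E
```

```text
tcp_pos: [0.4865, 0.2584, 0.0454]
wrist_force: [-10.4, -3.8, 35.5]
grasp_force: 40.1
time_s: 32.9
tcp_pos: [0.4856, 0.2579, 0.3253]
tcp_rot: [0.085, 3.14, 0.0]
wrist_force: [0.5, 1.4, -0.6]
finger_gap: 0.699
grasp_force: 0.0
[406 187] [ 4 39  1  1  1] [375. 191.] [0.49369528 0.32201946 0.038     ]Traceback (most recent call last):
  File "<stdin>", line 7, in <module>
ValueError: attempt to get argmax of an empty sequence
```

Run:
```python
from h import *
s=np.load('pics/w9.npz');im=cv2.imread('pics/w9.png');W=P('wrist',s)
for e in ([.4906,.359,.038],[.486,.258,.038]):
    u=proj(W,e).round().astype(int);c=im[u[1]-32:u[1]+32,u[0]-32:u[0]+32]
    m=((c[:,:,2].astype(int)-c[:,:,0]<35)*255).astype(np.uint8)
    m=cv2.morphologyEx(m,cv2.MORPH_OPEN,np.ones((5,5)))
    n,l,st,ce=cv2.connectedComponentsWithStats(m)
    for i in range(1,n):print(u,st[i],ce[i]+u-32,atz(W,ce[i]+u-32,.038))
go([.50,.31,.33],-.05+np.pi/2)
print(sensors.read_state()['joints'])
```

```text
[406 187] [  0  36  17  28 376] [380.88031915 206.60904255] [0.51349443 0.32911883 0.038     ]
[322 188] [  13   10   39   41 1160] [321.93189655 186.31465517] [0.48452361 0.25847988 0.038     ]
tcp [0.4888 0.2584 0.3329] yaw -0.055 -> tx -0.83 ty 5.21 tz 0.33 turn -1.576
[-1.19196529  0.2997852   0.81293929  1.6821804  -0.23044431  1.24820878
  1.18608566]
```

Run:
```python
from h import *
s=np.load('pics/w9.npz');im=cv2.imread('pics/w9.png');W=P('wrist',s)
c=im.astype(int);m=((c[:,:,2]-c[:,:,0]<35)&(c.max(2)<120))
for r in range(130,290,6): print(r,''.join('#' if m[r,k] else '.' for k in range(190,520,4)))
```

```text
130 .....#..............................................####################...........
136 ...................................................................................
142 ...........##..................................................................#...
148 ...........#..................................................................###..
154 ..........##...................................................................###.
160 ..........#...............................................................#.....###
166 .........##.....................###..............................................##
172 .........##...................#######.............................................#
178 .........#...................#####.##..............................................
184 ....#....#...................###...###.............................................
190 ........##...................###..####......##.....................................
196 ........##...................#########....#.#####..................................
202 ........##....................#######...
[... 575 characters left out ...]
 .......##..........................................................................
250 .......##..........................................................................
256 .......##..........................................................................
262 .......##..........................................................................
268 .......##..........................................................................
274 .......##..........................................................................
280 .......##..........................................................................
286 ........##.........................................................................
```

Run:
```python
from h import *
s=np.load('pics/w9.npz');im=cv2.imread('pics/w9.png');W=P('wrist',s)
c=im[182:234,346:402].astype(int);m=(((c[:,:,2]-c[:,:,0]<35)&(c.max(2)<125))*255).astype(np.uint8)
n,l,st,ce=cv2.connectedComponentsWithStats(cv2.morphologyEx(m,cv2.MORPH_CLOSE,np.ones((5,5))))
for i in range(1,n):
  if st[i,4]>50: print(st[i],ce[i]+[346,182],atz(W,ce[i]+[346,182],.038))
print(atz(W,(371,208),.038))
```

```text
[   5    8   40   41 1217] [370.28430567 210.01725555] [0.51710509 0.3161403  0.038     ]
[0.51459539 0.31703771 0.038     ]
```

Reel0 was knocked to (0.517, 0.316) but still lies flat inside the store, so it can stay. Now I'll close the door, turning the wrist the other way.

```bash
python3 -m crank '[{"gripper":0.4,"tx":0,"ty":0,"tz":0,"turn":0.18},{"gripper":0.4,"tx":0,"ty":0,"tz":0,"turn":0.36},{"gripper":0.4,"tx":-2,"ty":2,"tz":0,"turn":0.54},{"gripper":0.4,"tx":-4,"ty":3,"tz":0,"turn":0.72},{"gripper":0.4,"tx":-6,"ty":4,"tz":0,"turn":0.9},{"gripper":0.4,"tx":-8,"ty":5,"tz":0,"turn":1.08},{"gripper":0.4,"tx":-9,"ty":5,"tz":0,"turn":1.26},{"gripper":0.4,"tx":-9,"ty":5,"tz":0,"turn":1.44}]'
python3 - <<'E'
from h import *
s=sensors.read_state()
go([.585,.3075,.205],-.055-np.pi/2);go([.585,.3075,.27],-.055-np.pi/2);print(s['joints'])
E
```

```text
time_s: 33.95
tcp_pos: [0.5791, 0.3029, 0.3228]
tcp_rot: [2.141, 2.298, -0.001]
wrist_force: [-0.2, -0.5, -0.1]
finger_gap: 0.299
grasp_force: 0.0
tcp [0.5791 0.3029 0.3228] yaw -1.5 -> tx 0.42 ty 0.62 tz 11.78 turn 0.126
tcp [0.5791 0.3029 0.3228] yaw -1.5 -> tx 0.42 ty 0.62 tz 5.28 turn 0.126
[-1.18956824  0.62530375  1.11395837  1.44568515 -0.55967607  1.41511982
  0.00368769]
```

```bash
python3 -m crank '[{"gripper":0.4,"tx":0.4,"ty":0.6,"tz":3,"turn":0.126},{"gripper":0.4,"tx":0.4,"ty":0.6,"tz":5.2,"turn":0.126},{"gripper":0.4,"tx":0.4,"ty":0.6,"tz":5.2,"turn":0.126},{"gripper":0.4,"tx":0.4,"ty":0.6,"tz":5.2,"turn":0.126}]'
python3 - <<'E'
from h import *
s=sensors.read_state();im=cams.camera('wrist');cv2.imwrite('pics/w10.png',im);W=P('wrist',s)
c=im.astype(int);m=(abs(c[:,:,2]-c[:,:,0])<20)&(c.max(2)>110)
for r in range(100,420,10): print(r,''.join('#' if m[r,k] else '.' for k in range(230,420,2)))
print(proj(W,[.585,.3075,.196]),proj(W,[.5825,.2575,.196]),proj(W,[.5875,.3575,.196]))
go([.585,.3075,.205],-.055-np.pi/2)
E
```

```text
time_s: 34.45
tcp_pos: [0.5845, 0.3076, 0.2722]
tcp_rot: [2.275, 2.166, 0.001]
wrist_force: [-0.1, -0.1, 0.7]
finger_gap: 0.301
grasp_force: 0.0
100 ...............................................................................................
110 ...............................................................................................
120 ...............................................................................................
130 ...............................................................................................
140 ...............................................................................................
150 ...............................................................................................
160 ...............................................................................................
170 ...........................................#####...............................................
180 .......................................#############...........................................
190 .........................................##########
[... 1704 characters left out ...]
........................................
370 ...............................................................................................
380 ...............................................................................................
390 ...............................................................................................
400 ...............................................................................................
410 ...............................................................................................
[321.50104213 256.13912157] [321.45705776 325.37870998] [321.55219449 175.61576145]
tcp [0.5847 0.3075 0.2725] yaw -1.62 -> tx -0.01 ty 0.02 tz 6.75 turn 0.006
```

```bash
python3 -m crank '[{"gripper":0.4,"tx":0,"ty":0.1,"tz":3,"turn":0},{"gripper":0.4,"tx":0,"ty":0.1,"tz":5.5,"turn":0},{"gripper":0.4,"tx":0,"ty":0.1,"tz":6.8,"turn":0},{"gripper":0.4,"tx":0,"ty":0.1,"tz":6.8,"turn":0},{"gripper":0.9,"tx":0,"ty":0.1,"tz":6.8,"turn":0},{"gripper":0.9,"tx":0,"ty":0.1,"tz":6.8,"turn":0},{"gripper":0.9,"tx":0,"ty":0.1,"tz":6.8,"turn":0}]' 30
python3 - <<'E'
from fit import *
print(sensors.read_state()['tcp_pos'])
b0=np.array(bar(1.36,0))
for d in np.linspace(1.36,0,25)[1:]: print(round(d,2),np.round((np.array(bar(d,0))-b0)[[0,2]]*100*[1,-1],2))
E
```

```text
time_s: 35.38
tcp_pos: [0.586, 0.3076, 0.2046]
tcp_rot: [2.275, 2.166, 0.003]
wrist_force: [0.1, -0.4, 7.0]
finger_gap: 0.102
grasp_force: 29.6
[0.58599105 0.30760019 0.20460565]
1.3 [-0.97 -0.1 ]
1.25 [-1.94 -0.14]
1.19 [-2.92 -0.13]
1.13 [-3.89 -0.06]
1.08 [-4.86  0.06]
1.02 [-5.82  0.24]
0.96 [-6.76  0.47]
0.91 [-7.69  0.75]
0.85 [-8.61  1.09]
0.79 [-9.5   1.47]
0.74 [-10.37   1.91]
0.68 [-11.22   2.4 ]
0.62 [-12.03   2.93]
0.57 [-12.82   3.51]
0.51 [-13.57   4.13]
0.45 [-14.28   4.79]
0.4 [-14.96   5.5 ]
0.34 [-15.59   6.24]
0.28 [-16.18   7.01]
0.23 [-16.73   7.82]
0.17 [-17.23   8.65]
0.11 [-17.68   9.52]
0.06 [-18.08  10.41]
0.0 [-18.44  11.31]
```

```bash
python3 -m crank '[{"gripper":0.9,"tx":0,"ty":-1,"tz":-0.1,"turn":0},{"gripper":0.9,"tx":0,"ty":-1.95,"tz":-0.1,"turn":0},{"gripper":0.9,"tx":0,"ty":-2.9,"tz":-0.1,"turn":0},{"gripper":0.9,"tx":0,"ty":-3.9,"tz":-0.05,"turn":0},{"gripper":0.9,"tx":0,"ty":-4.85,"tz":0.1,"turn":0},{"gripper":0.9,"tx":0,"ty":-5.8,"tz":0.25,"turn":0},{"gripper":0.9,"tx":0,"ty":-6.75,"tz":0.5,"turn":0},{"gripper":0.9,"tx":0,"ty":-7.7,"tz":0.75,"turn":0}]'
python3 -m crank '[{"gripper":0.9,"tx":0,"ty":-0.9,"tz":0.35,"turn":0},{"gripper":0.9,"tx":0,"ty":-1.8,"tz":0.7,"turn":0},{"gripper":0.9,"tx":0,"ty":-2.7,"tz":1.15,"turn":0},{"gripper":0.9,"tx":0,"ty":-3.5,"tz":1.65,"turn":0},{"gripper":0.9,"tx":0,"ty":-4.35,"tz":2.2,"turn":0}]'
```

```text
time_s: 36.38
tcp_pos: [0.5096, 0.3125, 0.1971]
tcp_rot: [2.274, 2.166, 0.007]
wrist_force: [3.4, 4.3, 3.3]
finger_gap: 0.103
grasp_force: 30.2
time_s: 37.0
tcp_pos: [0.4657, 0.3151, 0.1745]
tcp_rot: [2.274, 2.167, 0.006]
wrist_force: [5.2, 6.4, -0.5]
finger_gap: 0.104
grasp_force: 30.4
```

```bash
python3 -m crank '[{"gripper":0.9,"tx":0,"ty":-0.8,"tz":0.6,"turn":0},{"gripper":0.9,"tx":0,"ty":-1.55,"tz":1.2,"turn":0},{"gripper":0.9,"tx":0,"ty":-2.25,"tz":1.85,"turn":0},{"gripper":0.9,"tx":0,"ty":-2.95,"tz":2.55,"turn":0},{"gripper":0.9,"tx":0,"ty":-3.55,"tz":3.3,"turn":0},{"gripper":0.9,"tx":0,"ty":-4.15,"tz":4.1,"turn":0}]'
```

```text
time_s: 37.75
tcp_pos: [0.4239, 0.3176, 0.1333]
tcp_rot: [-2.273, -2.167, -0.006]
wrist_force: [1.7, 6.8, 2.3]
finger_gap: 0.102
grasp_force: 30.2
```

```bash
python3 -m crank '[{"gripper":0.9,"tx":0,"ty":-0.55,"tz":0.8,"turn":0},{"gripper":0.9,"tx":0,"ty":-1.05,"tz":1.65,"turn":0},{"gripper":0.9,"tx":0,"ty":-1.5,"tz":2.5,"turn":0},{"gripper":0.9,"tx":0,"ty":-1.9,"tz":3.3,"turn":0}]'
python3 -m crank '[{"gripper":0.9,"tx":0,"ty":-0.15,"tz":0.4,"turn":0},{"gripper":0.9,"tx":0,"ty":-0.35,"tz":0.9,"turn":0},{"gripper":0.9,"tx":0,"ty":-0.45,"tz":1.2,"turn":0}]'
```

```text
time_s: 38.25
tcp_pos: [0.4056, 0.3183, 0.1003]
tcp_rot: [2.274, 2.167, 0.006]
wrist_force: [5.1, 6.3, 0.1]
finger_gap: 0.103
grasp_force: 30.0
time_s: 38.62
tcp_pos: [0.4023, 0.3184, 0.09]
tcp_rot: [-2.275, -2.166, -0.009]
wrist_force: [-2.5, 2.8, 35.5]
finger_gap: 0.102
grasp_force: 34.3
```

```bash
python3 -m crank '[{"gripper":0.4,"tx":0,"ty":-0.4,"tz":1,"turn":0},{"gripper":0.4,"tx":0,"ty":-0.4,"tz":0.8,"turn":0},{"gripper":0.4,"tx":0,"ty":-0.4,"tz":-2,"turn":0},{"gripper":0.4,"tx":0,"ty":-0.4,"tz":-7,"turn":0},{"gripper":1,"tx":0,"ty":-0.4,"tz":-13,"turn":0},{"gripper":1,"tx":6,"ty":-0.4,"tz":-16,"turn":0},{"gripper":1,"tx":6,"ty":-0.4,"tz":-16,"turn":0}]'
python3 - <<'E'
from h import *
s=sensors.read_state();np.savez('pics/w11.npz',tcp_pos=s['tcp_pos'],tcp_rot=s['tcp_rot'])
im=cams.camera('wrist');cv2.imwrite('pics/w11.png',im)
yaw=-.055
q=np.array([.563,.3075,yaw])
c,sn=np.cos(yaw),np.sin(yaw)
w=[q[0]+c*-.092+sn*.23,q[1]+sn*-.092-c*.23]
print('wheel',w,'window px',proj(P('wrist',s),[w[0]-sn*.062,w[1]+c*.062,.08]))
go([w[0],w[1],.22]);go([w[0],w[1],.22],-.055);print(s['joints'])
E
```

```text
time_s: 39.5
tcp_pos: [0.3987, 0.3811, 0.2495]
tcp_rot: [-2.269, -2.173, -0.005]
wrist_force: [-0.4, 0.3, -0.7]
finger_gap: 0.001
grasp_force: 0.0
wheel [np.float64(0.4584954916699153), np.float64(0.08290523661784258)] window px [387.87474093 420.25400955]
tcp [0.3985 0.3792 0.2485] yaw -1.616 -> tx -29.33 ty 7.32 tz 2.84 turn 0.000
tcp [0.3985 0.3792 0.2485] yaw -1.616 -> tx -29.33 ty 7.32 tz 2.84 turn -1.561
[-1.67454319  0.5631443   1.25275621  1.82092649 -0.57945384  1.18805893
 -0.28040189]
```

```bash
python3 -m crank '[{"gripper":1,"tx":-4,"ty":1,"tz":-3,"turn":-0.1},{"gripper":1,"tx":-9,"ty":2,"tz":-3,"turn":-0.27},{"gripper":1,"tx":-14,"ty":4,"tz":-3,"turn":-0.45},{"gripper":1,"tx":-20,"ty":6,"tz":-3,"turn":-0.63},{"gripper":1,"tx":-25,"ty":7,"tz":-3,"turn":-0.81},{"gripper":1,"tx":-29.3,"ty":7.3,"tz":-3,"turn":-0.99},{"gripper":1,"tx":-29.3,"ty":7.3,"tz":-3,"turn":-1.17},{"gripper":1,"tx":-29.3,"ty":7.3,"tz":-3,"turn":-1.35}]'
python3 -c "
from h import *
go([.4585,.083,.22],-.055);print(sensors.read_state()['joints'])"
```

```text
time_s: 40.55
tcp_pos: [0.4562, 0.0787, 0.277]
tcp_rot: [-0.417, -3.112, 0.001]
wrist_force: [-0.0, 0.1, -0.1]
finger_gap: 0.002
grasp_force: 0.0
tcp [0.4562 0.0787 0.277 ] yaw -0.266 -> tx -0.12 ty 0.48 tz 5.70 turn -0.211
[-1.11338287  0.18554305  0.9869615   1.96561255 -0.17531801  1.08134938
  1.25330343]
```

```bash
python3 -m crank '[{"gripper":1,"tx":-0.1,"ty":0.5,"tz":2,"turn":-0.18},{"gripper":1,"tx":-0.1,"ty":0.5,"tz":4,"turn":-0.211},{"gripper":1,"tx":-0.1,"ty":0.5,"tz":5.7,"turn":-0.211},{"gripper":1,"tx":-0.1,"ty":0.5,"tz":5.7,"turn":-0.211},{"gripper":1,"tx":-0.1,"ty":0.5,"tz":5.7,"turn":-0.211}]'
python3 - <<'E'
from h import *
s=sensors.read_state();np.savez('pics/w12.npz',tcp_pos=s['tcp_pos'],tcp_rot=s['tcp_rot'])
im=cams.camera('wrist');cv2.imwrite('pics/w12.png',im);W=P('wrist',s)
u=proj(W,[.462,.1448,.08]);w=proj(W,[.4585,.083,.084]);print(u,w)
x,y=u.round().astype(int)
g=cv2.cvtColor(im,cv2.COLOR_BGR2GRAY)[y-26:y+26,x-30:x+30]
for r in g[::1]: print(''.join(' .:-=+*#%@'[v*10//256] for v in r))
E
```

```text
time_s: 41.18
tcp_pos: [0.4595, 0.0846, 0.221]
tcp_rot: [-0.094, -3.14, 0.0]
wrist_force: [-0.6, 0.2, -0.1]
finger_gap: 0.003
grasp_force: 0.0
[397.21332208 222.65338139] [319.6050127 224.411568 ]<stdin>:7: RuntimeWarning: overflow encountered in scalar multiply
Traceback (most recent call last):
OverflowError: Python integer 256 out of bounds for uint8
```

```bash
cat > asc.py <<'E'
from h import *
def asc(im,x,y,h=26,w=34):
    g=cv2.cvtColor(im,cv2.COLOR_BGR2GRAY)[y-h:y+h,x-w:x+w][::-1,::-1].astype(int)
    for r in g: print(''.join(' .:-=+*#%@'[v*10//256] for v in r))
E
python3 - <<'E'
from asc import *
asc(cv2.imread('pics/w12.png'),397,223)
E
```

```text
======================================================--=+==========
======================================================---=+=========
======================================================---=======+===
======================================================---=+======+==
======================================================---=+=======+=
======================================================---===========
=========================================+============--==+===+=+==+
===================================================+==--============
======================================================---=+=+=+++==+
======================================================---=+==+=+====
===============================================+++=+==--===+=+======
=====================================================---=++==+===+++
=====================================================---=++===+=++++
========================++++++++++++++++++++++++++===--==+====+=+=++
=======================+*******##################*===---=++=+++==+++
=======================+*************************+=+=---=+++==+++
[... 1787 characters left out ...]
%%%%%%%%%%
============*++=========================+%%%%%%%%%%+==+#%%%%%%%%%%%%
============+**+=*#######################%%%%%%%%%%===+#%%%%%%%%%%%%
============+**++%%%%%%%%%%%%%%%%%%%%%%%%%%%%%%%%%%===+%%%%%%%%%%%%%
=========++=+**++%%%%%%%%%%%%%%%%%%%%%%%%%%%%%%%%%%=+=+@%%%%%%%%%%%%
=========+++***++%%%%%%%%%%%%%%%%%%%%%%%%%%%%%%%%%%=+=+@%%%%%%%%%%%%
=========++++*+++%%%%%%%%%%%%%%%%%%%%%%%%%%%%%%%%%%=+=+@%%%%%%%%%%%%
=========+++**++*%%%%%%%%%%%%%%%%%%%%%%%%%%%%%%%%@%===*%%%%%%%%%%%%%
=========+++**++*%%%%%%%%%%%%%%%%%%%%%%%%%%%%%%%%@%===*%%%%%%%%%%%%%
=========+++**++*%%%%%%%%%%%%%%%%%%%%%%%%%%%%%%%%@%===*%%%%%%%%%%%%%
=========+++**++%%%%%%%%%%%%%%%%%%%%%%%%%%%%%%%%%@%===*%%%%%%%%%%%%%
```

In the window (turned 180°) the foot of a "0" sits at the top and a "1" just below centre. The wheel is at about 0.85 digit, roughly 22 mm of rim travel from "2". I'll locate the wheel exactly in the same picture.

Run:
```python
from asc import *
im=cv2.imread('pics/w12.png');s=np.load('pics/w12.npz');W=P('wrist',s)
g=im.max(2)
m=(g<70)
for r in range(170,290,4): print(r,''.join('#' if m[r,k] else '.' for k in range(270,380,2)))
for uv in [(319,195),(319,224),(319,255)]: print(atz(W,uv,.072))
go([.452,.083,.115],-.055)
```

```text
170 .......................................................
174 .......................................................
178 .......................................................
182 .......................................................
186 .......................................................
190 .......................................................
194 .......................................................
198 .......................................................
202 .......................................................
206 .......................................................
210 .......................................................
214 .......................................................
218 .......................................................
222 .......................................................
226 .............................#.........................
230 .............................#.........................
234 ......................######.#.........................
238 .......................#######.........................
242 ................
[... 183 characters left out ...]
....................................
258 .......................................................
262 .......................................................
266 .......................................................
270 .......................................................
274 .......................................................
278 .......................................................
282 .......................................................
286 .........................###...........................
[0.43761521 0.08373953 0.072     ]
[0.46190022 0.08222256 0.072     ]
[0.4894372  0.08050246 0.072     ]
tcp [0.4598 0.0848 0.2213] yaw -0.059 -> tx 0.77 ty -0.23 tz 10.63 turn -0.004
```

```bash
python3 -m crank '[{"gripper":1,"tx":1,"ty":-0.3,"tz":4,"turn":0},{"gripper":1,"tx":1,"ty":-0.3,"tz":8,"turn":0},{"gripper":1,"tx":1,"ty":-0.3,"tz":10.5,"turn":0},{"gripper":1,"tx":1,"ty":-0.3,"tz":11,"turn":0},{"gripper":1,"tx":1,"ty":-0.3,"tz":11,"turn":0}]'
python3 -m crank '[{"gripper":1,"tx":0,"ty":0,"tz":0.2,"turn":0},{"gripper":1,"tx":0,"ty":0,"tz":0.2,"turn":0}]' | grep -E "pos|wrist"
```

```text
time_s: 41.85
tcp_pos: [0.4501, 0.0827, 0.1115]
tcp_rot: [0.093, 3.139, 0.0]
wrist_force: [0.2, 0.5, 1.2]
finger_gap: 0.001
grasp_force: 0.0
tcp_pos: [0.45, 0.083, 0.1094]
wrist_force: [-0.5, 0.5, -0.4]
```

```bash
python3 -m crank '[{"gripper":1,"tx":0,"ty":-0.1,"tz":0.2,"turn":0},{"gripper":1,"tx":0,"ty":-0.1,"tz":0.2,"turn":0}]' | grep -E "pos|wrist"
python3 -m crank '[{"gripper":1,"tx":0,"ty":0,"tz":0.1,"turn":0},{"gripper":1,"tx":0,"ty":0,"tz":0.1,"turn":0}]' | grep -E "pos|wrist"
```

```text
tcp_pos: [0.4494, 0.0817, 0.1068]
wrist_force: [0.7, 0.1, -0.2]
tcp_pos: [0.4498, 0.0817, 0.106]
wrist_force: [-0.4, 0.6, 4.4]
```

```bash
python3 -m crank '[{"gripper":1,"tx":0,"ty":0,"tz":0.02,"turn":0},{"gripper":1,"tx":-0.3,"ty":0,"tz":0.02,"turn":0},{"gripper":1,"tx":-0.6,"ty":0,"tz":0.02,"turn":0},{"gripper":1,"tx":-0.9,"ty":0,"tz":0.02,"turn":0},{"gripper":1,"tx":-1.2,"ty":0,"tz":0.02,"turn":0},{"gripper":1,"tx":-1.5,"ty":0,"tz":0.02,"turn":0},{"gripper":1,"tx":-1.8,"ty":0,"tz":0.02,"turn":0},{"gripper":1,"tx":-1.8,"ty":0,"tz":0.02,"turn":0}]' | grep -E "pos|wrist"
python3 -m crank '[{"gripper":1,"tx":0,"ty":0,"tz":-6,"turn":0},{"gripper":1,"tx":0.9,"ty":0.3,"tz":-11.4,"turn":0},{"gripper":1,"tx":0.9,"ty":0.3,"tz":-11.4,"turn":0},{"gripper":1,"tx":0.9,"ty":0.3,"tz":-11.4,"turn":0}]' | grep -E "pos|wrist"
python3 - <<'E'
from asc import *
s=sensors.read_state();im=cams.camera('wrist');cv2.imwrite('pics/w13.png',im);W=P('wrist',s)
x,y=proj(W,[.462,.1448,.08]).round().astype(int);print(x,y);asc(im,x,y,15,16)
E
```

```text
tcp_pos: [0.468, 0.0805, 0.1057]
wrist_force: [0.7, -0.1, 2.9]
tcp_pos: [0.4581, 0.0847, 0.2192]
wrist_force: [-0.3, 0.3, 0.3]
397 225
================================
================================
=====+**********++++++++++++++++
=====+********************#***#*
=====+++++++++++++++++++++++++++
=======---------------+*+-----==
======-:::::::::::::::*#+::::::-
======-:::::::::::::::+*=::::::-
======::::::::::::::::-=-::::::-
======:::::::::::::::::::::::::-
======:::::::::::::::::::::::::=
======::::::=-----------:::::::=
=====-:::::-####*###**#+:::::::=
=====-:::::-##########%*:::::::=
=====-::::::=========*%+:::::::+
=====-:::::::::::::::+%+:::::::+
=====::::::::::::::::*%+:::::::+
=====::::::-===-----=*%=:::::::+
=====::::::=##########%=::::::-+
=====::::::=%#**#######-::::::-+
=====::::::+%*=========-::::::-+
=====::::::+%+::::::::::::::::-+
=====::::::+%+::::::::::::::::-+
=====::::::*%*========-:::::::=+
=====::::::*%#########*-::::::-+
=====::::::+#***#######-::::::=+
===+++++++++**+*****+*+========+
===***************************==
===++++++++++++++++++++*****++=+
===========================+###%
```

The window now shows "2" about 3 of 17 rows low, so it needs about 3.4 mm more rolling.

```bash
python3 -m crank '[{"gripper":1,"tx":0.3,"ty":-0.3,"tz":6,"turn":0},{"gripper":1,"tx":0.3,"ty":-0.3,"tz":10,"turn":0},{"gripper":1,"tx":0.3,"ty":-0.3,"tz":11.1,"turn":0},{"gripper":1,"tx":0.3,"ty":-0.3,"tz":11.1,"turn":0}]' | grep -E "pos|wrist"
python3 -c "
from h import *
go([.4553,.0817,.1058])"
```

```text
tcp_pos: [0.4554, 0.0806, 0.1081]
wrist_force: [0.3, 0.4, -1.1]
tcp [0.4554 0.0806 0.1081] yaw -0.06 -> tx 0.02 ty 0.11 tz 0.23 turn 0.000
```

```bash
python3 -m crank '[{"gripper":1,"tx":0,"ty":0.1,"tz":0.2,"turn":0},{"gripper":1,"tx":0,"ty":0.1,"tz":0.23,"turn":0},{"gripper":1,"tx":0,"ty":0.1,"tz":0.23,"turn":0}]' | grep -E "pos|wrist"
```

```text
tcp_pos: [0.4557, 0.0826, 0.1067]
wrist_force: [-0.2, -0.0, -0.3]
```

```bash
python3 -m crank '[{"gripper":1,"tx":0,"ty":0,"tz":0.08,"turn":0},{"gripper":1,"tx":0,"ty":0,"tz":0.1,"turn":0}]' | grep -E "pos|wrist"
```

```text
tcp_pos: [0.4562, 0.0825, 0.1059]
wrist_force: [-1.7, 0.3, 10.0]
```

```bash
python3 -m crank '[{"gripper":1,"tx":-0.1,"ty":0,"tz":-0.01,"turn":0},{"gripper":1,"tx":-0.2,"ty":0,"tz":-0.01,"turn":0},{"gripper":1,"tx":-0.34,"ty":0,"tz":-0.01,"turn":0},{"gripper":1,"tx":-0.34,"ty":0,"tz":-0.01,"turn":0}]' | grep -E "pos|wrist"
python3 -m crank '[{"gripper":1,"tx":0,"ty":0,"tz":-6,"turn":0},{"gripper":1,"tx":0,"ty":0.3,"tz":-11.4,"turn":0},{"gripper":1,"tx":0,"ty":0.3,"tz":-11.4,"turn":0},{"gripper":1,"tx":0,"ty":0.3,"tz":-11.4,"turn":0}]' | grep -E "pos|wrist"
python3 - <<'E'
from asc import *
s=sensors.read_state();im=cams.camera('wrist');cv2.imwrite('pics/w14.png',im);W=P('wrist',s)
x,y=proj(W,[.462,.1448,.08]).round().astype(int);print(x,y);asc(im,x,y,16,16)
E
```

```text
tcp_pos: [0.4596, 0.0823, 0.106]
wrist_force: [-0.2, -0.1, 8.0]
tcp_pos: [0.4587, 0.0856, 0.2192]
wrist_force: [0.3, 0.9, 0.7]
396 224
================================
================================
================================
=====+*************************+
=====+**************************
=======+++++++++++++++++++++++++
======--------------------------
======-::::::-----------:::::::-
======-:::::-#**********-::::::-
======::::::=###########-::::::-
======::::::-+===+++++##-::::::-
======:::::::::::::::-##:::::::-
======:::::::::::::::-%#:::::::=
=====-::::::++++++++=+%#:::::::=
=====-::::::*##########*:::::::=
=====-:::::-##*********+:::::::=
=====-:::::-##----------:::::::+
=====::::::-%#:::::::::::::::::+
=====::::::=%#:::::::::::::::::+
=====::::::=%#*********-:::::::+
=====::::::+%##########=::::::-+
=====::::::-++++++++++*-::::::-+
=====:::::::-----------:::::::-+
=====:::::::::::::::::::::::::-+
=====:::::::::::::::::::::::::-+
=====:::::::::::::::::::::::::-+
=====::::::-===========:::::::-=
===+********######***********++#
===****************************%
===++++++++++++++++++++++****##%
========================+%%%%%%%
=========================%%%%%%%
```

"2" is now slightly high, by about 2 rows or 0.06 rad. I'll roll back about 1.6 mm.

```bash
python3 -m crank '[{"gripper":1,"tx":0,"ty":-0.3,"tz":6,"turn":0},{"gripper":1,"tx":0,"ty":-0.3,"tz":10,"turn":0},{"gripper":1,"tx":0,"ty":-0.3,"tz":11.2,"turn":0},{"gripper":1,"tx":0,"ty":-0.3,"tz":11.2,"turn":0},{"gripper":1,"tx":0,"ty":-0.3,"tz":11.26,"turn":0},{"gripper":1,"tx":0,"ty":-0.3,"tz":11.26,"turn":0}]' | grep -E "pos|wrist"
```

```text
tcp_pos: [0.4589, 0.0823, 0.107]
wrist_force: [-0.4, 0.8, -0.5]
```

```bash
python3 -m crank '[{"gripper":1,"tx":0,"ty":0,"tz":0.08,"turn":0},{"gripper":1,"tx":0,"ty":0,"tz":0.11,"turn":0}]' | grep -E "pos|wrist"
```

```text
tcp_pos: [0.4591, 0.0824, 0.106]
wrist_force: [-1.0, 1.0, 7.3]
```

```bash
python3 -m crank '[{"gripper":1,"tx":0.08,"ty":0,"tz":0,"turn":0},{"gripper":1,"tx":0.16,"ty":0,"tz":0,"turn":0},{"gripper":1,"tx":0.16,"ty":0,"tz":0,"turn":0}]' | grep -E "pos|wrist"
python3 -m crank '[{"gripper":1,"tx":0,"ty":0,"tz":-6,"turn":0},{"gripper":1,"tx":0,"ty":0.3,"tz":-11.4,"turn":0},{"gripper":1,"tx":0,"ty":0.3,"tz":-11.4,"turn":0},{"gripper":1,"tx":0,"ty":0.3,"tz":-11.4,"turn":0}]' | grep -E "pos|wrist"
python3 - <<'E'
from asc import *
s=sensors.read_state();im=cams.camera('wrist');cv2.imwrite('pics/w15.png',im);W=P('wrist',s)
x,y=proj(W,[.462,.1448,.08]).round().astype(int);print(x,y);asc(im,x,y,16,16)
r=lambda a:cv2.resize(a,(400,300),interpolation=cv2.INTER_CUBIC)
t=cams.camera('top');sc=cams.camera('scene')
cv2.imwrite('pics/end.png',np.vstack([np.hstack([r(t[150:290,140:340]),r(t[180:290,380:530])]),np.hstack([r(sc[150:290,190:360]),r(im)])]))
E
```

```text
tcp_pos: [0.4577, 0.0824, 0.106]
wrist_force: [1.4, -0.1, 5.3]
tcp_pos: [0.4568, 0.0856, 0.2192]
wrist_force: [-1.0, -0.7, -0.1]
396 227
================================
================================
================================
=====++++++++++++++++++++++=++++
=====+#*#*##############*######*
=====+**************************
=============++++++=++==========
======-:::::-*#*#*******+-------
======-:::::-###########+::::::-
======-::::::+++++++++*#=::::::-
======::::::::::::::::*#-::::::-
======::::::::::::::::##-::::::-
======::::::=****+++++##:::::::-
======::::::*###########:::::::=
=====-::::::*#*+++++++++:::::::=
=====-::::::##-::::::-:-:::::::=
=====-:::::-##:::::::::::::::::=
=====-:::::-##=---------:::::::+
=====-:::::-%##********=:::::::+
=====::::::=###########+:::::::+
=====::::::-+=======+++-:::::::+
=====:::::::::::::::::::::::::-+
=====:::::::::::::::::::::::::-+
=====:::::::::::::::::::::::::-+
=====:::::::::::::::::::::::::-+
=====::::::=***********-::::::-+
=====::::::+%%#########-::::::-+
====+======+*********##=------==
===+*****************##*******==
===+**************************+=
=======================++==+==+#
==============================+%
```

View pics/end.png

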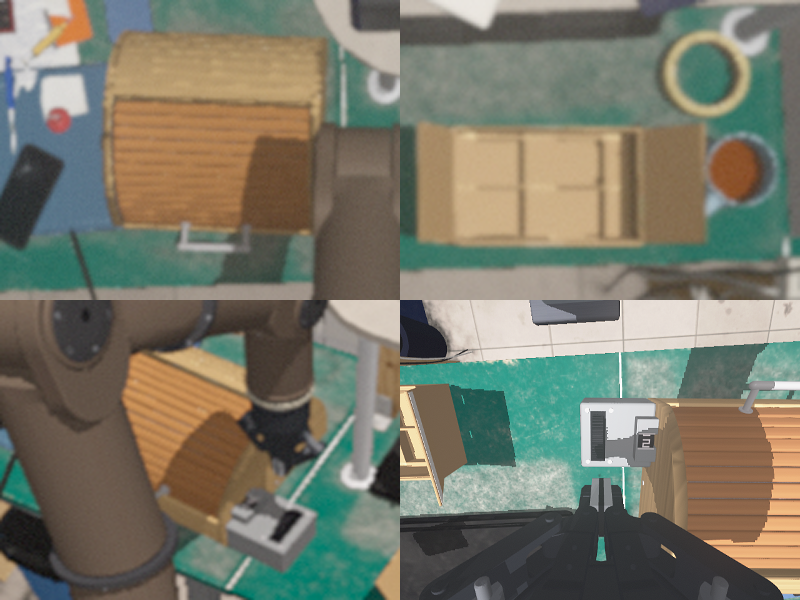

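The final view shows everything else in order: the door shut, flaps back, carton empty, and mug, tape and phone unmoved. The "2" is still about 3 rows high, so I'll trim it while watching the window with the tip in contact.

```bash
python3 -m crank '[{"gripper":1,"tx":0,"ty":-0.3,"tz":6,"turn":0},{"gripper":1,"tx":0,"ty":-0.3,"tz":10,"turn":0},{"gripper":1,"tx":0,"ty":-0.3,"tz":11.2,"turn":0},{"gripper":1,"tx":0,"ty":-0.3,"tz":11.34,"turn":0},{"gripper":1,"tx":0,"ty":-0.3,"tz":11.34,"turn":0},{"gripper":1,"tx":0,"ty":-0.3,"tz":11.34,"turn":0}]' | grep -E "pos|wrist"
cat > win.py <<'E'
from asc import *
s=sensors.read_state();im=cams.camera('wrist');W=P('wrist',s)
x,y=proj(W,[.462,.1448,.08]).round().astype(int);print(x,y,s['tcp_pos'],s['wrist_force']);
g=cv2.cvtColor(im,cv2.COLOR_BGR2GRAY)[y-30:y+30,x-30:x+30][::-1,::-1].astype(int)
for r in g[::1]: print(''.join(' .:-=+*#%@'[v*10//256] for v in r[::2]))
E
python3 win.py
```

```text
tcp_pos: [0.4575, 0.0824, 0.1068]
wrist_force: [-0.4, -0.2, -0.2]
450 296 [0.45754776 0.0824369  0.10676739] [-0.41775192 -0.18334584 -0.18421349]
===--=========================
===-==========================
===--=========================
===--=========================
==============================
===-==========================
====-=========================
==============================
====-=========================
===-==========================
===-==========================
========+++++++++++++++++=====
==-====**********************=
=======+*********************=
====-===================+++++=
==-=-=========================
=====--------=+++++++**-===--=
=====---------+++++++##------=
===-==---::::::::::::#*:::::-=
======--:...........:#*.....-=
======--.....::::::::#*.:...-=
=-=-===-.....*+*+**++#+.....-=
=-=====-....:#########=.....==
=======-....:#********-..:..==
=-=====-....-*++++++++::.:..==
==-====:....+*=:::::::::.:..==
=-=====.:.:.+*-...........:.==
=======.....**........:..::.==
=======.::..#*======-:.:..::==
=-=====....:#********=..::::==
=======.:..:#***#####+.
[... 206 characters left out ...]
.::.:::::::::::-==
======:.::::.....:...::::::-==
-=====::::::::::.....::::::===
======:::::+*********.:::::===
======::::.*#########.:::::===
-=====:::::*#########::::::===
=-====.:::.=+++++++##::::::===
======.::::::::::::##.:::::===
-=====.:::::::::::.##.:::::===
=-====.:::::::::::.##.:::::===
======.............##.::..:===
=-==+*+***********+##+========
====*#################****+==-
====++++++++++++++++++++++===-
-============================-
=============================-
=============================-
=============================-
=============================-
=============================-
=============================-
=============================-
=============================-
```

```bash
python3 -m crank '[{"gripper":1,"tx":0,"ty":0,"tz":0.08,"turn":0},{"gripper":1,"tx":0,"ty":0,"tz":0.11,"turn":0},{"gripper":1,"tx":0,"ty":0,"tz":0.11,"turn":0}]' | grep -E "pos|wrist"
python3 win.py | sed -n '1p;12,50p'
python3 -m crank '[{"gripper":1,"tx":0.1,"ty":0,"tz":0,"turn":0},{"gripper":1,"tx":0.2,"ty":0,"tz":0,"turn":0},{"gripper":1,"tx":0.3,"ty":0,"tz":0,"turn":0},{"gripper":1,"tx":0.3,"ty":0,"tz":0,"turn":0}]' | grep -E "pos|wrist"
python3 win.py | sed -n '1p;12,50p'
```

```text
tcp_pos: [0.4582, 0.0824, 0.106]
wrist_force: [-0.8, -0.2, 9.0]
451 296 [0.45816423 0.08240638 0.10595133] [-0.84042433 -0.16906838  8.99716406]
===-==========================
==-=====++====================
=======+*********************=
==---==+********************#=
====-=====+++++++++++++++++++=
==============================
===-=----=-==-=--=-===+-======
=====----------------=*------=
======---::::::::::::+#-:::::=
======---............**.....:=
======--:....-=======#*..:..:=
===-===-:....**********.::..:=
=--====-..:..##*#******.::..:=
==--====....:#*+++*****.....:=
==-=====....:#+----====.:.:.:=
========...:-*+........::::.-=
==-====:.::.-*=..........::.-=
=-=====:....+*=--::::::::.:.==
=======:..:.*****+***+..:::.==
=======..:..#*#######*..:::.==
==-====..:::**********.:.::.==
=======...:.++++++++++..::..==
==-====.:.:.----------.::::.==
=======..:.............:::.:==
=======...::..:.::.:::::::::==
======-.....::::::::::::::::==
==-===-.::.::::::::.::::::::==
======-..:::.:::::.:::::::::==
======-::::..........:::::::==
======-.:::=*********-::::::==
======-:::.=#########=:::
[... 902 characters left out ...]
-#********..:...==
=======:....+#++++++++.:.::.==
=-=====.....*#::::::::..:.:.==
=======..:..##........:.::..==
=======..:..##........:.::..==
=-=====....:#*:::::::.:...:.==
=======....:#********-.::..:==
=======.::.:#########=.:.:::==
=======..:.:*********=.:.:.:==
=======.:.::*********=.:::::==
======-:::::=========-::::::==
==-===-::::...........::::::==
======-:::::..::.::.:::::::-==
======:::..::::::::::::::::-==
=-====::::..:::::::::::::::-==
-=====:::::::::::::::::::::===
======::::::...:.::.:::::::===
======:::::----::::::::::::===
======::::.+*********::::::===
======::::.*#########::::::===
======:::::*#########::::::===
======.....========##:.::::===
-====+============-*#=-----===
```

```bash
python3 -m crank '[{"gripper":1,"tx":0,"ty":0,"tz":-0.3,"turn":0},{"gripper":1,"tx":0,"ty":0,"tz":-5,"turn":0},{"gripper":1,"tx":0,"ty":0.3,"tz":-11.4,"turn":0},{"gripper":1,"tx":-0.3,"ty":0.3,"tz":-11.4,"turn":0},{"gripper":1,"tx":-0.3,"ty":0.3,"tz":-11.4,"turn":0}]' | grep -E "pos|wrist"
python3 win.py | sed -n '1p;12,50p'
```

```text
tcp_pos: [0.4573, 0.0857, 0.219]
wrist_force: [0.2, 0.6, -0.3]
396 226 [0.45725104 0.08570248 0.21904187] [ 0.20163636  0.58203754 -0.26228099]
=========================--+==
=========================--===
=========================--+==
=======================+=--+==
=========================--===
=========================-====
=========================--+==
==========**+++++++++++==-=+==
==========*************==-====
==========++++++++++++*==-=++=
===========---******---==-====
==========-::-#####*:::+=-===+
==========-:::++++**:::+=-====
==========-:::::::++:::+=-==++
==========::::::::+=:::+=-=+==
==========:::-++++#-:::+======
==========:::=#####-:::+=-=+=+
==========:::+*+***-:::+=-====
==========:::++----::::+=-=++=
==========:::*=::::::::+====++
==========:::#=----::::+=-=+++
==========:::#*****::::+===+++
==========:::######::::+===+++
==========:::++++++::::+===+++
==========:::::::::::::+===++=
==========:::::::::::::+======
==========:::::::::::::+===+*+
==========::::::::::::-+===+#*
==========:::******:::-+--=+%%
==========:::%#####:::-+-=+#%%
==========:::++++*%:::-+--##%%
=========*++++++++#+=+=+-=%%%%
=========*********#***++==@%%%
=========+++++++++++*++*==%%%%
=====================##%==%%%%
================+====%%@=+%%%%
===========++=+===+##%%%=+%%%%
==================+%%%%%=+%%%%
====++============+%%%%%=+%%%%
```

Pressing and fast lifting each roll the wheel a little forward. I'll roll back farther, lift very slowly and check after release.

```bash
python3 -m crank '[{"gripper":1,"tx":-0.3,"ty":-0.3,"tz":6,"turn":0},{"gripper":1,"tx":-0.3,"ty":-0.3,"tz":10,"turn":0},{"gripper":1,"tx":-0.3,"ty":-0.3,"tz":11.2,"turn":0},{"gripper":1,"tx":-0.3,"ty":-0.3,"tz":11.3,"turn":0},{"gripper":1,"tx":-0.3,"ty":-0.3,"tz":11.36,"turn":0},{"gripper":1,"tx":-0.3,"ty":-0.3,"tz":11.4,"turn":0},{"gripper":1,"tx":-0.3,"ty":-0.3,"tz":11.4,"turn":0}]' | grep -E "pos|wrist"
python3 win.py | sed -n '1p;12,50p'
```

```text
tcp_pos: [0.4608, 0.0813, 0.106]
wrist_force: [-0.9, -4.2, 8.2]
454 291 [0.46075264 0.08125991 0.10595001] [-0.85197103 -4.18875712  8.23384071]
==-=-=========================
========++++++++++++++========
===--==+*********************=
==---==+*********************=
==-=-==============++++++++++=
===-==================-=======
===-=----------------=+=-===-=
==-==--------::::::::-*=-----=
==--==---...:.-------+*-.::::=
===-==---....:*********:....:=
===-===-:....+*****#***:....:=
=-==-==-.....**********..:.::=
=-======.....#*========....::=
===-====....:**.....:::.....:=
=-=-===-....:*+.........::..:=
=-=====-....-*+:::::::......:=
=-=====-..:.+**++++++*.....::=
==-====:....****#*##**::.::.-=
=-=====.....#*********:.::..-=
=--====.....+++++++++*:.:::.==
=---===.....---------=...::.==
=======................::::.==
==-====.......:......::.::..==
==-====...:.....::.:...:.::.==
-======.......:..::::::::::.==
-======.::......:...:.::::::==
-======::::.:::.......::::::==
======-.:.:-*********-::::::==
======-.::.-#########+::::::==
======-.:.:-#########+::::::==
-=-===-:::::+++++++*#+::::::==
======:::::.:::::::=#=::::::==
======::::::.:.....-#=::::::==
-=====:::::::::::::-#=:::::-==
======:::::::::::::-#=:::::-==
======:::::::::::::-#=:::::-==
======:::::........-#=:::::===
======:....-********#=:::::===
=====+=----=#########=:::::===
```

```bash
python3 -m crank '[{"gripper":1,"tx":0.1,"ty":0,"tz":0,"turn":0},{"gripper":1,"tx":0.2,"ty":0,"tz":0,"turn":0},{"gripper":1,"tx":0.3,"ty":0,"tz":0,"turn":0},{"gripper":1,"tx":0.4,"ty":0,"tz":0,"turn":0},{"gripper":1,"tx":0.5,"ty":0,"tz":0,"turn":0},{"gripper":1,"tx":0.5,"ty":0,"tz":0,"turn":0}]' | grep -E "pos|wrist"
python3 -m crank '[{"gripper":1,"tx":0,"ty":0,"tz":-0.02,"turn":0},{"gripper":1,"tx":0,"ty":0,"tz":-0.04,"turn":0},{"gripper":1,"tx":0,"ty":0,"tz":-0.06,"turn":0},{"gripper":1,"tx":0,"ty":0,"tz":-0.09,"turn":0},{"gripper":1,"tx":0,"ty":0,"tz":-0.13,"turn":0},{"gripper":1,"tx":0,"ty":0,"tz":-0.2,"turn":0},{"gripper":1,"tx":0,"ty":0,"tz":-0.3,"turn":0},{"gripper":1,"tx":0,"ty":0,"tz":-0.5,"turn":0}]' | grep -E "pos|wrist"
python3 win.py | sed -n '1p;12,50p'
python3 -m crank '[{"gripper":1,"tx":0,"ty":0,"tz":-5,"turn":0},{"gripper":1,"tx":-0.2,"ty":0.4,"tz":-10.9,"turn":0},{"gripper":1,"tx":-0.2,"ty":0.4,"tz":-10.9,"turn":0},{"gripper":1,"tx":-0.2,"ty":0.4,"tz":-10.9,"turn":0}]' | grep -E "pos|wrist"
python3 win.py | sed -n '1p;17,45p'
```

```text
tcp_pos: [0.4559, 0.0816, 0.106]
wrist_force: [0.7, -2.7, 7.0]
tcp_pos: [0.4552, 0.0825, 0.1102]
wrist_force: [-0.1, -0.3, 0.6]
448 297 [0.45518882 0.0824582  0.11021299] [-0.06004274 -0.28547576  0.59162344]
===--=========================
===-==========================
====-===********************+=
========********##***###*##**=
====-===+++++++++++++++++++++=
===-==========================
=====-----===-----------====-=
====----------*++++++++------=
==---=---::::-#*##*****::::::=
====-=---....=*******#*.....:=
==--===--....-*******#*.....-=
==-=-==-:....:=======#*.....-=
===-====:...........:#+.....==
========............:#=.....==
==--====.....:::....-#-.....==
===-====....:*****+++#:.....==
==-=====....:#########:.....==
========....:#********:.....==
=======-....-#++++++++......==
=-=====-....=#-:------......==
=======:....+#:...........:.==
=-=-===:....*#:.............==
=======.....##.............:==
=======...:.##+++++++-.::..:==
=======.:.:.#########+:::.::==
=======.:.::#******##+.:::::==
=-=====.:.::*********+.:::.:==
==-====..::.=========-.:::.-==
==-====.:::.....:::.:::
[... 663 characters left out ...]
::#**#**:::+=-=+==
==========-:::#####*:::+====+=
==========-:::====+*:::+=-=+=+
==========-:::::::++:::+=-====
==========::::::::+=:::+=-==+=
==========:::-****#-:::+===+==
==========:::=#####-:::+=====+
==========:::+*++++-:::+=-=+++
==========:::*=::::::::+===+++
==========:::*=::::::::+=-=+=+
==========:::#+====::::+=-=+++
==========:::##*###::::+=-=+++
==========:::######::::+===+++
==========:::=====+::::+=-=++=
==========:::::::::::::+===++=
==========:::::::::::::+===+=+
==========::::::::::::-+=-===+
==========:::------:::-+=-####
==========:::******:::-+=-@%%%
==========:::######:::-+--%%%%
=========****######+**++==%%%%
=========*************+===%%%%
=========++++++++++++##%==%%%%
```

```bash
python3 -m crank '[{"gripper":1,"tx":-0.4,"ty":-0.4,"tz":6,"turn":0},{"gripper":1,"tx":-0.4,"ty":-0.4,"tz":10,"turn":0},{"gripper":1,"tx":-0.4,"ty":-0.4,"tz":11,"turn":0},{"gripper":1,"tx":-0.4,"ty":-0.4,"tz":11,"turn":0},{"gripper":1,"tx":-0.4,"ty":-0.4,"tz":11,"turn":0},{"gripper":1,"tx":-0.3,"ty":-0.4,"tz":11.2,"turn":0},{"gripper":1,"tx":-0.2,"ty":-0.4,"tz":11.3,"turn":0},{"gripper":1,"tx":-0.1,"ty":-0.4,"tz":11.38,"turn":0}]' | grep -E "pos|wrist"
python3 win.py | sed -n '1p;12,50p'
```

```text
tcp_pos: [0.4588, 0.0825, 0.1059]
wrist_force: [-0.8, 0.4, 12.5]
451 295 [0.45877938 0.08247493 0.10587174] [-0.84727832  0.44098218 12.53403301]
====-=========================
==-=====+=====================
===-===+*********************=
==--===+*****************####=
==-=====+++++++++++++++++++++=
==-===========================
===-=----====----------=======
==-==--------=***++++++------=
======---.::.+####*****::::::=
======--:....********#*.....:=
==--==--:....+*******#*...:::=
===-===-:....-=======#*..:..:=
==-====-......:::::::#+.:...:=
===-====...:........-#+..:.::=
=-======............-#=.:..:-=
=======-..:.:=======*#-.::..-=
===-===-.:..-*******##:.:...-=
=-=-===:....=#########::.:..==
==--===:....+#********:.::::==
=======..:..*#========.::::.==
=======.:...##.........::.:.==
=-=====.::..##.......:::.:..==
-======.:..:#*.........:::::==
=======.::::#*-------:::.:::==
=======.::::##*******=::::::==
--=====:.:.-#########+::::::==
-=====-.::.-*********+::::::==
======-:::::+++++++++=::::::==
--====-:::::---------:::::::==
======-:::::.........:::::::==
======::::::::::::::::::::::==
======:::::::::::::::::::::-==
======:::::::::::::::::::::-==
======:::::::::::::::::::::-==
======:::::....::::::::::::===
======:::::-----:::::::::::===
======:::::+*********-:::::===
======:.:..*#########-:::::===
==-==+=----+#########-:::::===
```

```bash
python3 -m crank '[{"gripper":1,"tx":0.06,"ty":0,"tz":-0.02,"turn":0},{"gripper":1,"tx":0.12,"ty":0,"tz":-0.02,"turn":0},{"gripper":1,"tx":0.18,"ty":0,"tz":-0.02,"turn":0},{"gripper":1,"tx":0.24,"ty":0,"tz":-0.02,"turn":0},{"gripper":1,"tx":0.3,"ty":0,"tz":-0.02,"turn":0},{"gripper":1,"tx":0.3,"ty":0,"tz":-0.02,"turn":0}]' | grep -E "pos|wrist"
python3 -m crank '[{"gripper":1,"tx":0,"ty":0,"tz":-0.02,"turn":0},{"gripper":1,"tx":0,"ty":0,"tz":-0.04,"turn":0},{"gripper":1,"tx":0,"ty":0,"tz":-0.06,"turn":0},{"gripper":1,"tx":0,"ty":0,"tz":-0.09,"turn":0},{"gripper":1,"tx":0,"ty":0,"tz":-0.13,"turn":0},{"gripper":1,"tx":0,"ty":0,"tz":-0.2,"turn":0},{"gripper":1,"tx":0,"ty":0,"tz":-0.3,"turn":0},{"gripper":1,"tx":0,"ty":0,"tz":-0.5,"turn":0}]' | grep -E "pos|wrist"
python3 -m crank '[{"gripper":1,"tx":0,"ty":0,"tz":-5,"turn":0},{"gripper":1,"tx":-0.2,"ty":0.4,"tz":-10.9,"turn":0},{"gripper":1,"tx":-0.2,"ty":0.4,"tz":-10.9,"turn":0},{"gripper":1,"tx":-0.2,"ty":0.4,"tz":-10.9,"turn":0}]' | grep -E "pos|wrist"
python3 win.py | sed -n '1p;17,45p'
```

```text
tcp_pos: [0.4559, 0.0826, 0.106]
wrist_force: [0.7, 1.5, 6.6]
tcp_pos: [0.4553, 0.0824, 0.1107]
wrist_force: [0.5, 0.3, -0.6]
tcp_pos: [0.4572, 0.0866, 0.2194]
wrist_force: [-1.0, 1.2, -0.4]
395 226 [0.45717032 0.08664197 0.21938023] [-1.04179143  1.22013664 -0.4272205 ]
=========================--+==
=========================--+==
==========********+++++==--===
==========*************+=--+==
==========+++++++++++++==-=+==
===========------------==--+==
===========::::::::::::===-===
===========::::::::::::+=-==++
==========-:::------:::+==-===
==========-::-*****=:::+=-===+
==========-::-#####+:::+=-====
==========::::====#=:::+===+==
==========::::::::*-:::+======
==========::::::::#-:::+=-=+==
==========:::=+===#-:::+===+++
==========:::+#####::::+=-=+==
==========:::******::::+=-=+++
==========:::*+----::::+===++=
==========:::#-::::::::+===+++
==========:::#-::::::::+===+=+
==========:::#***++::::+======
==========:::%#####::::+=-=+++
==========:::******::::+====*=
==========:::------::::+=-##%#
==========::::::::::::-+=-%%%%
==========::::::::::::-+=-%%%%
=========*++++++++++++=+==%%%%
=========*************+===%%%%
=========++++++++++++***==%%%%
```

"2" is now centred in the window and the tool is clear of everything. I'm handing in.

```bash
python3 -c "
from rig import manip
print(manip.finish_job())"
```

```text
the job is handed in; nothing more can be done
None
```

I handed the job in with both flaps folded back, the two delivered reels flat on the store floor, the door shut and the counter showing 2; one reel was knocked a few centimetres after I placed it, but still lay flat in the store when I last saw it, before shutting the door.

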